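# Refit the lift-out rail of the draining stand and hang up the pasta baskets

### The arm

A 6-joint arm with a two-finger parallel gripper is mounted at the origin on a cart in front of the work surface, level with it; the furniture and walls round the work are solid. World frame = base frame: x ahead of the robot, y to its left, z up, the work surface at z = 0. Lengths are in m, angles in rad, forces in N, time in s.
With the tool pointing down it reaches from about 0.425 to 0.95 m from the base axis. Payload 3.5 kg.
Tool frame: the origin (TCP) lies at the very end of the fingers, on their centre line; the grasp point (between the pads) lies 19 mm behind it; z points along the fingers, y is the direction in which the jaws open and shut (so a half turn about z gives the same grasp; the last joint's range is limited). The gripper opens to 85 mm and grips with 20 to 120 N. Pads are 22 mm wide; open, the fingers measure 114 mm over their backs; the gripper's body (76 mm by 85 mm) begins 54 mm behind the grasp point. The pads swing forward as they close: fully open they stand 13 mm farther back than shut.
Start: joints at [-1.281, 0.286, 1.577, -0, 1.279, -0.15], TCP at [0.287, -0.611, 0.195] pointing down, gripper open.
Joint ranges: [-2.77, 2.77], [-0.9, 2.22], [0.21, 2.48], [-1.53, 4.67], [0.24, 2.81], [-2.84, 2.84]. Speed limits (rad/s): [2.79, 2.79, 3.14, 3.14, 3.14, 3.14].

### API

Orientations are given as a unit quaternion [x, y, z, w].
In Python, from plant import ctrl, eyes, ticket gives the robot as it stands.
- The arm moves only by the tool send_rows, never from a script. Its arguments are lists of equal length, an entry for each row: "translation": the shift along the tool's x, y, z in units of 30 mm (1.0 is 30 mm), a list of three; "rotation": the turn, a rotation vector about the tool's x, y, z in units of 5 degrees (1.0 is 5 degrees), a list of three; "grip": the finger opening in mm, from 0 to 85.4. A call has 1 to 5 rows; each row shifts and turns the commanded pose from where the row before left it, along the tool's axes as they then stand; what a row does not reach is not made up. A row lasts 1/8 s, in which the tool goes at most 62.5 mm and 10.7 degrees, less where a joint would pass 70% of its speed; a pose out of reach is approached as far as the arm can. A call is refused whole if a number of a shift passes 1 or a number of a turn 1, either way. A call with a gripper value outside its range is refused whole. The fingers move at their own pace and stop on an object; "squeeze" is the grip in N (left out, the last holds). Time passes only in rows, so rows that do not move let the fingers close. It gives the time, the measured TCP pose, the force and the opening at its end, in the units of the state.
- ctrl.get_state(): the state, without advancing time (a new reading comes with each control period).
- eyes.read_camera(name): name is "side" or "top" or "wrist"; returns a dict with "image" (420x560x3 uint8, blue, green, red), "mtx" (3x3 intrinsics, pixels), "xyz" and "orientation" of the camera in the world; the wrist camera has in their place "hand_eye" (4x4, takes a point from camera to tool coordinates, whose origin is the TCP and whose axes are the flange's). Camera axes: x right, y down, z forward; pixel columns grow to the right and rows downward; lengths in m; the calibration is good to about 2 mm. A picture is of the moment at which its call begins: read the wrist's pose just before it. There is no depth.
- ticket.sign_off(): hands the job in, once; it reports no verdict.
The state is a dict: "time": time; "qpos": joint angles; "dq": joint speeds; "joint_efforts": joint torques, N m; "eef_pos": TCP position; "tcp_rot": TCP orientation; "contact_force": force on the tool from outside, world axes, zero at the start; "wrist_torque": the same for the moment, N m; "opening": opening from 0.0 (shut) to 1.0 (fully open).
Only numpy, scipy, OpenCV 4.12 (cv2) and the standard library are available. Lean on these libraries where they do the work, as an engineer would, in place of code of your own. Each camera call takes 0.05 s, during which the arm holds its last target. There are 200 camera calls.

### The job

The rail of the draining stand has been taken out for washing. Set it back in the stand, hooks towards the robot, with its eye down between the two ears and its plain end down in the saddle, and lock it by pushing the pin from the front through both ears and the eye until its collar is up against the ear. Only then hang each pasta basket that is there by its bail on a hook of its own, and leave the other things on the table where they are.

Things in the scene. Friction and masses are not known exactly. Their poses are not given: they have to be found in the camera images.
- stand: Fixed steel draining stand: drip tray (rim 24 mm high, x -130 to +50, y +-250 mm) and two posts 400 mm apart, clevis on the right one (y -200), saddle on the left (y +200). Origin: on the table, midway between the posts; x to the back, y left, z up. The rail's seats are 190 mm above the table; in its place the rail has its origin at (0, 0, 190) mm of the stand and parallel axes.
- clevis (a point): On the axis of the 18 mm holes in the two upright ears, 210 mm above the table, midway between them; axes as the stand's (pin goes in along +x). Ears: 6 mm plates, 40 mm wide, 15 mm gap (outer faces at x +-13.5), 30 mm above this point, then lips flaring to a 33 mm mouth, edge 45 mm above. Open at the top and towards the saddle; flared end stop (3 mm play in y). Floor 20 mm below.
- saddle (a point): Centre of the saddle on the left post, 400 mm from the clevis: the same slot without holes (15 mm gap along x, same lips, stop at the outer end, floor 20 mm below this point).
- rail: Loose steel lift-out rail, 436 mm long (y): 12 mm thick bar, 30 mm high, end blocks 36 mm long and 40 mm high, three hooks towards -x; 0.45 kg. Origin: middle of its underside; it stands upright on its lower edge and its hooks, z up. Lifting tab in the middle, 12 mm thick, 70 mm wide, up to 54 mm: pinch it across its thickness (x).
- rail_eye (a point): Centre of the 18 mm eye (bored along x) in the right (-y) end block of the rail, at (0, -200, 20) mm of the rail; axes as the rail's.
- rail_end (a point): Centre of the plain left (+y) end block of the rail, at (0, 200, 20) mm of the rail.
- hook_0 (a point): Valley of the left hook: top of the 8 mm round bar at its lowest point, at (-70, 120, 8) mm of the rail; axes as the rail's. The hook slopes down from the bar to this valley, then turns up to a tip 18 mm farther out (-x), whose top is 30 mm above the valley.
- hook_1 (a point): The same of the middle hook, at (-70, 0, 8) mm of the rail.
- hook_2 (a point): The same of the right hook, at (-70, -120, 8) mm of the rail.
- pin: Loose clevis pin lying flat, 101 mm long: 14 mm steel shank along +x (44 mm, then a 12 mm taper to a 6 mm nose), 25 mm collar 5 mm thick, and behind it a black grip 40 mm long (x -45 to -5), 16 mm wide (y), 26 mm high. Origin: on the underside, below the face of the collar; the shank axis is 13 mm above it. 65 g; it balances 6 mm in front of that face, so its nose may droop a little in the grip.
- pin_collar (a point): On the pin's axis, at the face of the collar on the shank side, which comes to rest on the front ear; axes as the pin's.
- pin_tip (a point): Tip of the pin's nose, on its axis, 56 mm in front of the collar's face.
- basket_a: Pasta portion basket of wire (0.14 kg), standing upright: round, open, 92 mm across the rim, 80 mm high, with a fixed arched bail of 6 mm wire over it in its y-z plane. Origin: centre of the underside, z up. The bail's legs stand at y = +-46 mm; its straight level top runs along y from -38 to +38 mm. Two or three of the baskets a, b, c are present; all are alike.
- basket_b: Pasta portion basket of wire (0.14 kg), standing upright: round, open, 92 mm across the rim, 80 mm high, with a fixed arched bail of 6 mm wire over it in its y-z plane. Origin: centre of the underside, z up. The bail's legs stand at y = +-46 mm; its straight level top runs along y from -38 to +38 mm. Two or three of the baskets a, b, c are present; all are alike.
- basket_c: Pasta portion basket of wire (0.14 kg), standing upright: round, open, 92 mm across the rim, 80 mm high, with a fixed arched bail of 6 mm wire over it in its y-z plane. Origin: centre of the underside, z up. The bail's legs stand at y = +-46 mm; its straight level top runs along y from -38 to +38 mm. Two or three of the baskets a, b, c are present; all are alike.
- basket_a_bail (a point): Middle of the level top of that basket's bail (centre of the wire), 140 mm above its underside; axes as the basket's.
- basket_b_bail (a point): Middle of the level top of that basket's bail (centre of the wire), 140 mm above its underside; axes as the basket's.
- basket_c_bail (a point): Middle of the level top of that basket's bail (centre of the wire), 140 mm above its underside; axes as the basket's.
- kitchen_timer: Round wind-up kitchen timer, 65 mm across, 46 mm high; origin at its underside. A bystander.
- salt_shaker: Salt shaker, 44 mm across, 90 mm high; origin at its underside. A bystander.
- jar_pepper: Spice jar, 45 mm across, 100 mm high; origin at its underside. A bystander.
- probe_thermometer: Probe thermometer lying flat, 188 x 30 x 17 mm; origin at its underside. A bystander.
Things that resemble listed ones, but are neither listed nor needed, are in the scene too. Leave any yellow look-alike of the basket_c alone.

How it is judged:
By the outcome, as a careful person would: the job done as asked, in the order asked, and still so for the second after the job is handed in, with the robot touching nothing.
Of basket_a, basket_b, basket_c only 2 to 3 are there at a start; the rules pass over those that are not, and their reading is None.
At some moment in a run one of basket_a, basket_b, basket_c may be knocked a few centimetres aside while the robot is not near it.
It also fails if it takes over 208 s, if anything falls off the work surface, if the arm or the gripper's body presses on something with over 40 N, if the wrist force passes 120 N, or if a joint passes its speed limit or range.

## Working session

There is one attempt and no reset: what is moved stays moved. The work goes in short steps, Python scripts to look and compute and a tool call to move; the robot and the scene stay as the last step left them, time stands still between calls to the robot, and variables do not carry over. Pictures are saved under pics/ and viewed, about 12 in all and at most 16, crops included, and the job is handed in when it is done.

Besides the shell and the picture viewer there is one more tool, called after "Call:" in YAML: its name, and indented under it one key for each argument. send_rows: Moves the arm, as the interface text tells. Its arguments: {"type":"object","properties":{"translation":{"type":"array"},"rotation":{"type":"array"},"grip":{"type":"array"},"squeeze":{"type":"number"}},"required":["translation","rotation","grip"]}

```bash
ls; mkdir -p pics; cat > h.py <<'E'
import numpy as np, cv2
from scipy.spatial.transform import Rotation as R
from plant import ctrl, eyes, ticket
def cam(name):
    s=ctrl.get_state(); d=eyes.read_camera(name); K=np.array(d['mtx'])
    if 'hand_eye' in d:
        T=np.eye(4);T[:3,:3]=R.from_quat(s['tcp_rot']).as_matrix();T[:3,3]=s['eef_pos']
        T=T@np.array(d['hand_eye'])
    else:
        T=np.eye(4);T[:3,:3]=R.from_quat(d['orientation']).as_matrix() if np.size(d['orientation'])==4 else np.array(d['orientation']);T[:3,3]=d['xyz']
    return d['image'],K,T
def onplane(uv,K,T,z):
    uv=np.atleast_2d(uv).astype(float)
    r=(np.c_[uv,np.ones(len(uv))]@np.linalg.inv(K).T)@T[:3,:3].T
    return T[:3,3]+r*((z-T[2,3])/r[:,2])[:,None]
def proj(P,K,T):
    p=(np.atleast_2d(P)-T[:3,3])@T[:3,:3]
    q=p@K.T; return q[:,:2]/q[:,2:]
def tri(a,b):
    # a,b=(uv,K,T)
    A=np.zeros((3,3));y=np.zeros(3)
    for uv,K,T in (a,b):
        r=T[:3,:3]@np.linalg.inv(K)@np.r_[uv,1];r/=np.linalg.norm(r)
        M=np.eye(3)-np.outer(r,r);A+=M;y+=M@T[:3,3]
    return np.linalg.solve(A,y)
E
python3 - <<'E'
from h import *
for n in ('top','side','wrist'):
    i,K,T=cam(n); np.savez(f'pics/{n}0.npz',i=i,K=K,T=T); cv2.imwrite(f'pics/{n}0.png',cv2.resize(i,None,fx=1.4,fy=1.4,interpolation=cv2.INTER_CUBIC)); print(n,K.tolist(),T.round(3).tolist())
print(ctrl.get_state())
E
```

```text
pics
top [[452.68240304952906, 0.0, 283.42729461458356], [0.0, 452.68240304952906, 211.52126211520286], [0.0, 0.0, 1.0]] [[0.001, -0.973, 0.229, 0.209], [-1.0, 0.0, 0.004, -0.049], [-0.004, -0.229, -0.973, 1.55], [0.0, 0.0, 0.0, 1.0]]
side [[430.81037513290136, 0.0, 279.22209618120417], [0.0, 430.81037513290136, 210.6186769864492], [0.0, 0.0, 1.0]] [[-1.0, -0.001, -0.023, 0.575], [0.02, 0.464, -0.886, 1.263], [0.012, -0.886, -0.464, 0.823], [0.0, 0.0, 0.0, 1.0]]
wrist [[319.2710183342647, 0.0, 278.4328393771656], [0.0, 319.2710183342647, 208.3753986331115], [0.0, 0.0, 1.0]] [[0.425, -0.871, -0.244, 0.35], [-0.905, -0.41, -0.112, -0.581], [-0.003, 0.269, -0.963, 0.373], [0.0, 0.0, 0.0, 1.0]]
{'time': 0.15, 'qpos': array([-1.28097598e+00,  2.87011927e-01,  1.57782547e+00,  8.14761522e-06,
        1.27863821e+00, -1.49991957e-01]), 'dq': array([ 0.00126359, -0.00119098, -0.00475091, -0.00014605, -0.00157514,
        0.00035496]), 'joint_efforts': array([ 1.02670434e-03, -4.06600678e+01, -2.93142682e+01, -9.04350054e-05,
        3.92759350e-03,  1.05553343e-05]), 'eef_pos': array([ 0.28726031, -0.61018236,  0.19384009]), 'tcp_rot': array([ 9.75917749e-01,  2.18136792e-01, -6.18784296e-05, -9.39449066e-04]), 'contact_force': array([ 1.31124865, -0.85707779, -0.27362831]), 'wrist_torque': array([-0.00435672, -0.01569314, -0.04540224]), 'opening': 1.003551469182961}
```

View pics/top0.png

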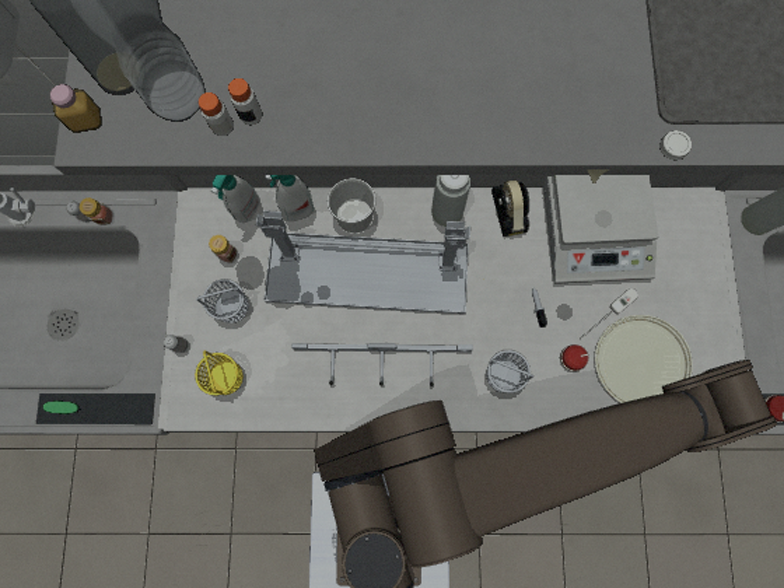

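View pics/side0.png

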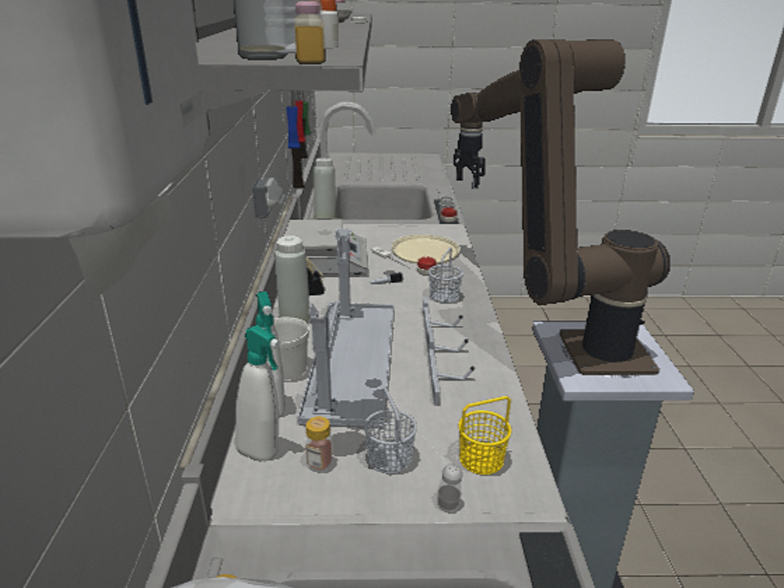

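```bash
python3 - <<'E'
import numpy as np,cv2
i=np.load('pics/top0.npz')['i']
cv2.imwrite('pics/crop1.png',cv2.resize(i[130:290,140:460],None,fx=2.5,fy=2.5,interpolation=cv2.INTER_CUBIC))
E
```

```text
(no output)
```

View pics/crop1.png

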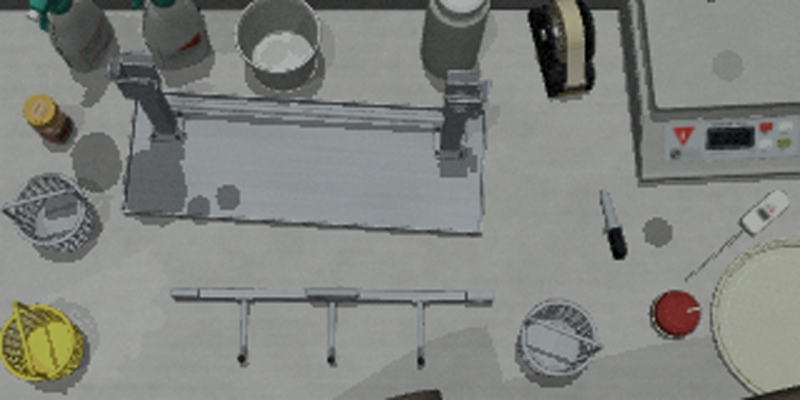

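```bash
python3 - <<'E'
from h import *
d=np.load('pics/top0.npz');K,T=d['K'],d['T']
def P(n,u,v,z):
    p=onplane([u/2.5+140,v/2.5+130],K,T,z)[0]; print(n,p.round(3)); return p
a=P('trayFL',124,213,.024);b=P('trayFR',481,235,.024)
v=(a-b)[:2];v/=np.linalg.norm(v);yaw=np.arctan2(-v[0],v[1]);x=np.array([v[1],-v[0]])
print('stand yaw',np.degrees(yaw),'org',(a+b)[:2]/2+.13*x,'len',np.linalg.norm(a-b))
P('postL',134,66,.255);P('postR',466,80,.255)
a=P('railL',172,294,.035);b=P('railR',493,300,.035);v=(a-b)[:2];print('rail yaw',np.degrees(np.arctan2(-v[0],v[1])),(a+b)/2,np.linalg.norm(v))
P('tab',332,293,.054);
for h in ((242,360),(331,361),(421,362)):P('tip',*h,.038)
a=P('nose',605,192,.013);b=P('gripend',619,256,.013);v=a-b;print('pin yaw',np.degrees(np.arctan2(v[1],v[0])),np.linalg.norm(v))
P('bB left',8,211,.14);P('bB left',81,182,.14)
P('bB right',527,336,.14);P('bB right',600,349,.14)
P('Lrim',49,205,.08);P('Rrim',557,338,.08)
E
```

```text
trayFL [0.556 0.283 0.024]
trayFR [ 0.525 -0.21   0.024]
stand yaw -3.6074446734911594 org [0.67021707 0.02799093] len 0.4939556919344609
postL [0.686 0.229 0.255]
postR [ 0.668 -0.172  0.255]
railL [0.441 0.21  0.035]
railR [ 0.433 -0.223  0.035]
rail yaw -1.0664548391160025 [ 0.43729215 -0.00661086  0.035     ] 0.4331920232619535
tab [ 0.44  -0.007  0.054]
tip [0.352 0.113 0.038]
tip [ 0.351 -0.005  0.038]
tip [ 0.35  -0.125  0.038]
nose [ 0.589 -0.386  0.013]
gripend [ 0.498 -0.401  0.013]
pin yaw 9.263616241543609 0.0920807521923839
bB left [0.532 0.406 0.14 ]
bB left [0.571 0.315 0.14 ]
bB right [ 0.373 -0.252  0.14 ]
bB right [ 0.357 -0.342  0.14 ]
Lrim [0.554 0.371 0.08 ]
Rrim [ 0.377 -0.3    0.08 ]
```

```bash
cat >> h.py <<'E'
def pose():
    s=ctrl.get_state();return np.array(s['eef_pos']),R.from_quat(s['tcp_rot'])
def down(yaw,tilt=0):
    # tool-down, tool x at world yaw (deg); tilt: about tool y (deg)
    return R.from_euler('z',yaw,degrees=True)*R.from_euler('x',180,degrees=True)*R.from_euler('y',tilt,degrees=True)
def go(pos,yaw,tilt=0,n=None,frm=None):
    p0,r0=frm if frm else pose(); r1=down(yaw,tilt)
    dr=(r0.inv()*r1).as_rotvec(); dp=r0.inv().apply(np.array(pos)-p0)
    for N in ([n] if n else range(1,60)):
        A=sum(R.from_rotvec(dr*k/N).as_matrix() for k in range(N)); t=np.linalg.solve(A,dp)/N/.030; w=np.degrees(dr/N)/5
        if max(abs(t).max(),abs(w).max())<=1 and np.linalg.norm(t)<2.05: break
    print('rows',N,'t',t.round(2).tolist(),'w',w.round(2).tolist()); return np.array(pos),r1
def look(name,tag,crop=None,f=1.4):
    i,K,T=cam(name); np.savez(f'pics/{tag}.npz',i=i,K=K,T=T)
    if crop: a,b,c,e=crop; i=i[b:e,a:c]
    cv2.imwrite(f'pics/{tag}.png',cv2.resize(i,None,fx=f,fy=f,interpolation=cv2.INTER_CUBIC)); return K,T
E
python3 -c "
from h import *
p,r=pose();print(p,r.as_euler('zyx',degrees=True))
a=go((.62,-.2,.37),89)
a=go((.60,.16,.37),89,frm=a)
"
```

```text
[ 0.28726031 -0.61018236  0.19384009] [-2.51992266e+01 -3.04030515e-02 -1.79896486e+02]
rows 13 t [0.11, 0.01, -0.03] w [-0.0, -0.0, -0.98]
rows 4 t [0.75, -0.05, -0.0] w [0.0, 0.0, 0.0]
```

```bash
sed -i 's#np.linalg.solve(A,dp)/N/.030#np.linalg.solve(A,dp)/.030#' h.py
python3 -c "
from h import *
a=go((.62,-.2,.37),89)
a=go((.60,.16,.37),89,frm=a)
"
```

```text
rows 19 t [0.97, 0.08, -0.31] w [-0.0, -0.0, -0.67]
rows 12 t [1.0, -0.07, -0.0] w [0.0, 0.0, 0.0]
```

Call:
send_rows:
  translation:
    - [0.97,0.08,-0.31]
    - [0.97,0.08,-0.31]
    - [0.97,0.08,-0.31]
    - [0.97,0.08,-0.31]
    - [0.97,0.08,-0.31]
  rotation:
    - [0,0,-0.67]
    - [0,0,-0.67]
    - [0,0,-0.67]
    - [0,0,-0.67]
    - [0,0,-0.67]
  grip: [85,85,85,85,85]
  squeeze: 100

```text
time: 0.78
eef_pos: [0.4175, -0.5435, 0.2411]
tcp_rot: [0.933, 0.359, -0.0, -0.001]
contact_force: [0.2, -1.0, 0.3]
opening: 0.991
```

Call:
send_rows:
  translation:
    - [0.97,0.08,-0.31]
    - [0.97,0.08,-0.31]
    - [0.97,0.08,-0.31]
    - [0.97,0.08,-0.31]
    - [0.97,0.08,-0.31]
  rotation:
    - [0,0,-0.67]
    - [0,0,-0.67]
    - [0,0,-0.67]
    - [0,0,-0.67]
    - [0,0,-0.67]
  grip: [85,85,85,85,85]

```text
time: 1.4
eef_pos: [0.5221, -0.4424, 0.2876]
tcp_rot: [0.871, 0.491, -0.0, -0.0]
contact_force: [0.4, 0.3, -0.0]
opening: 0.996
```

Call:
send_rows:
  translation:
    - [0.97,0.08,-0.31]
    - [0.97,0.08,-0.31]
    - [0.97,0.08,-0.31]
    - [0.97,0.08,-0.31]
    - [0.97,0.08,-0.31]
  rotation:
    - [0,0,-0.67]
    - [0,0,-0.67]
    - [0,0,-0.67]
    - [0,0,-0.67]
    - [0,0,-0.67]
  grip: [85,85,85,85,85]

```text
time: 2.02
eef_pos: [0.5931, -0.3155, 0.334]
tcp_rot: [0.79, 0.613, -0.0, -0.001]
contact_force: [0.7, -0.2, -0.2]
opening: 0.989
```

Call:
send_rows:
  translation:
    - [0.97,0.08,-0.31]
    - [0.97,0.08,-0.31]
    - [0.97,0.08,-0.31]
    - [0.97,0.08,-0.31]
    - [0,0,0]
  rotation:
    - [0,0,-0.67]
    - [0,0,-0.67]
    - [0,0,-0.67]
    - [0,0,-0.67]
    - [0,0,0]
  grip: [85,85,85,85,85]

```text
time: 2.65
eef_pos: [0.6208, -0.2012, 0.3674]
tcp_rot: [0.713, 0.701, -0.001, -0.003]
contact_force: [0.4, -0.7, 0.2]
opening: 0.998
```

```bash
python3 -c "
from h import *
print(pose()[0],pose()[1].as_quat())
look('wrist','w1')
go((.62,.18,.37),89)
"
```

```text
[ 0.62084275 -0.2012074   0.36736856] [ 0.71321998  0.70093103 -0.00128258 -0.00336127]
rows 13 t [0.98, -0.02, -0.01] w [-0.01, -0.0, -0.0]
```

View pics/w1.png

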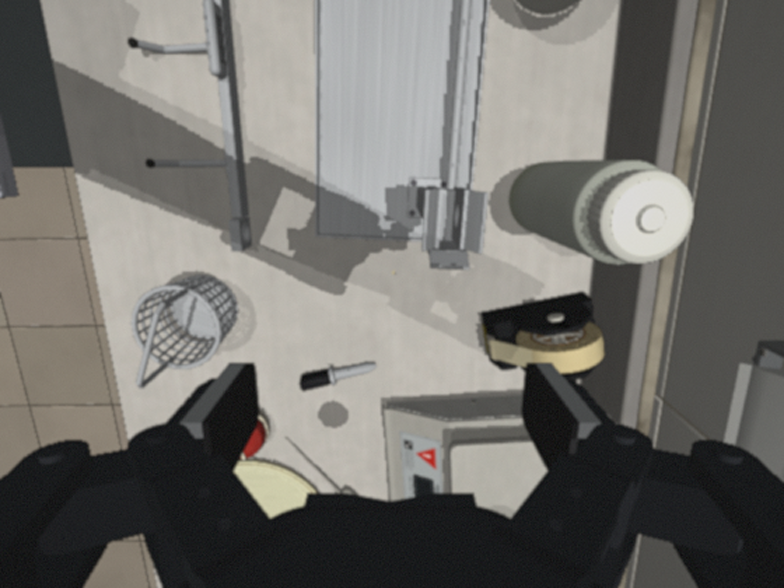

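Call:
send_rows:
  translation:
    - [0.98,-0.02,0]
    - [0.98,-0.02,0]
    - [0.98,-0.02,0]
    - [0.98,-0.02,0]
    - [0.98,-0.02,0]
  rotation:
    - [0,0,0]
    - [0,0,0]
    - [0,0,0]
    - [0,0,0]
    - [0,0,0]
  grip: [85,85,85,85,85]

```text
time: 3.32
eef_pos: [0.6205, -0.0575, 0.3674]
tcp_rot: [0.716, 0.699, -0.002, -0.003]
contact_force: [0.4, -0.9, -0.2]
opening: 0.994
```

Call:
send_rows:
  translation:
    - [0.98,-0.02,0]
    - [0.98,-0.02,0]
    - [0.98,-0.02,0]
    - [0.98,-0.02,0]
    - [0.98,-0.02,0]
  rotation:
    - [0,0,0]
    - [0,0,0]
    - [0,0,0]
    - [0,0,0]
    - [0,0,0]
  grip: [85,85,85,85,85]

```text
time: 3.95
eef_pos: [0.6208, 0.0893, 0.3674]
tcp_rot: [0.716, 0.699, -0.002, -0.003]
contact_force: [-0.1, -0.9, -0.7]
opening: 0.995
```

Call:
send_rows:
  translation:
    - [0.98,-0.02,0]
    - [0.5,0,0]
    - [0,0,0]
    - [0,0,0]
  rotation:
    - [0,0,0]
    - [0,0,0]
    - [0,0,0]
    - [0,0,0]
  grip: [85,85,85,85]

```text
time: 4.45
eef_pos: [0.6208, 0.1353, 0.3674]
tcp_rot: [0.714, 0.7, -0.003, -0.002]
contact_force: [0.1, 0.2, -0.1]
opening: 0.997
```

```bash
python3 -c "
from h import *
print(pose()[0],pose()[1].as_quat())
K,T=look('wrist','w2')
p=proj([[.686,.229,.255]],K,T)[0];print(p)
a=np.load('pics/w1.npz')['i'][115:205,270:380]
i=np.load('pics/w2.npz')['i']
u,v=int(p[0])-55,int(p[1])-45
b=i[v:v+90,u:u+110];print(u,v)
c=np.load('pics/w1.npz')['i'][0:190,80:190]
o=[cv2.resize(q,(390,int(390*q.shape[0]/q.shape[1])),interpolation=cv2.INTER_CUBIC) for q in (a,b)]
cv2.imwrite('pics/c2.png',np.hstack(o)); print(o[0].shape)
"
```

```text
[0.62081925 0.13531826 0.36741615] [ 0.7137784   0.70036284 -0.00273874 -0.00218768]
[352.88723294  86.95261146]
297 41
(319, 390, 3)
```

View pics/c2.png

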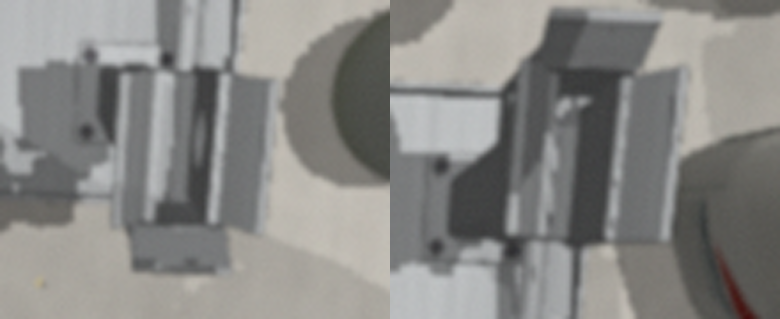

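```bash
python3 -c "
from h import *
s=390/110
res=[]
for f,o,pts in (('w1',(270,115),[(117,72),(113,229),(276,78),(264,232)]),('w2',(297,41),[(525-390,62),(507-390,236),(690-390,68),(672-390,240)])):
    d=np.load(f'pics/{f}.npz')
    P=onplane(np.array(pts)/s+np.array(o),d['K'],d['T'],.255); print(P.round(4).tolist()); c=P.mean(0); print(c, np.linalg.norm(P[0]-P[2]),np.linalg.norm(P[0]-P[1])); res.append(c)
a,b=res; v=b-a; print('yaw',np.degrees(np.arctan2(-v[0],v[1])),np.linalg.norm(v),'mid',(a+b)/2)
# tray edge from w1 : front edge pixels (318,0)-(318,235) display
for f,pts in (('w1',[(318,20),(318,230)]),):
    d=np.load(f'pics/{f}.npz');P=onplane(np.array(pts)/1.4,d['K'],d['T'],.024);w=P[0]-P[1];print(P,np.degrees(np.arctan2(-w[0],w[1])))
d=np.load('pics/w1.npz')
q=[(x/1.4,y/1.4) for x,y in ((375,367),(302,382))];print('pin',onplane(q,d['K'],d['T'],.013).round(4))
i=d['i']; print(i[235:290:3,200:275:4].max(2))
"
```

```text
[[0.6434, -0.1466, 0.255], [0.6424, -0.1866, 0.255], [0.6834, -0.1488, 0.255], [0.6818, -0.188, 0.255]]
[ 0.66274174 -0.1675171   0.255     ] 0.040022531986026705 0.03994364870236015
[[0.6702, 0.2517, 0.255], [0.6668, 0.2126, 0.255], [0.7091, 0.2496, 0.255], [0.7073, 0.2108, 0.255]]
[0.68835449 0.23115607 0.255     ] 0.039015837017602285 0.03927330145085374
yaw -3.675915645631496 0.399495065946866 mid [0.67554811 0.03181948 0.255     ]
[[ 0.54837803  0.01661776  0.024     ]
 [ 0.53509266 -0.20136079  0.024     ]] -3.4877525010014367
pin [[ 0.5965 -0.3818  0.013 ]
 [ 0.5    -0.4018  0.013 ]]
[[191 191 191 193 188 186 188 187 187 186 187 186 187 185 187 187 186 188
  191]
 [191 191 191 193 187 189 187 190 188 184 187 187 186 185 187 185 182 188
  192]
 [187 192 190 191 189 188 188 188 186 184 187 186 184 185 185 185 183 184
  189]
 [190 189 189 191 186 185 190 187 185 184 187 184 184 185 186 186 186 183
  185]
 [190 187 185 187 186 186 184 186 185 186 186 185 185 187 186 187 185 181
  186]
 [189 185 185 189 185 188 186 187 188 188 186 186 185 186 186 187 184 182
  186]
 [187 187 186 18
[... 337 characters left out ...]
  48  23 139 144 164 169 179 176 168 172 189
  186]
 [188 186 185 187  47  20  23  25  26 168 175 172 162 162 180 186 188 188
  186]
 [186 189 187 187  19  31  39  46  44 157 136 177 184 186 186 189 188 187
  188]
 [184 191 187 179  35  38  36  35  62 148 169 186 186 186 187 186 187 188
  187]
 [188 187 187 189  49  66 123 174 190 194 187 186 187 186 185 186 185 188
  187]
 [190 189 188 189 181 193 189 189 191 193 190 186 187 188 188 187 185 187
  185]
 [188 188 187 187 190 191 192 190 191 193 191 191 188 189 187 186 185 186
  173]
 [191 189 186 188 188 190 189 194 187 169 176 193 191 191 186 188 186 186
  143]
 [187 190 187 190 191 190 188 190 126 127 126 151 192 189 186 191 186 188
  136]]
```

```bash
python3 -c "
from h import *
a=go((.44,-.007,.20),89)
"
```

```text
rows 6 t [-0.81, -0.99, 0.93] w [-0.01, 0.0, -0.0]
```

Call:
send_rows:
  translation:
    - [-0.81,-0.99,0.93]
    - [-0.81,-0.99,0.93]
    - [-0.81,-0.99,0.93]
    - [-0.81,-0.99,0.93]
    - [-0.81,-0.99,0.93]
  rotation:
    - [0,0,0]
    - [0,0,0]
    - [0,0,0]
    - [0,0,0]
    - [0,0,0]
  grip: [85,85,85,50,50]

```text
time: 5.12
eef_pos: [0.4739, 0.0142, 0.2394]
tcp_rot: [0.715, 0.699, 0.004, 0.007]
contact_force: [0.9, 0.5, -0.5]
opening: 0.598
```

Call:
send_rows:
  translation:
    - [-0.81,-0.99,0.93]
    - [0,0,0]
    - [0,0,0]
  rotation:
    - [0,0,0]
    - [0,0,0]
    - [0,0,0]
  grip: [50,50,50]

```text
time: 5.5
eef_pos: [0.4443, -0.0085, 0.2102]
tcp_rot: [0.715, 0.699, 0.003, 0.005]
contact_force: [0.2, 1.0, 0.6]
opening: 0.582
```

```bash
python3 -c "
from h import *
print(pose()[0],pose()[1].as_quat(),ctrl.get_state()['opening'])
K,T=look('wrist','w3')
for P in ([.44,-.007,.054],[.441,.21,.035],[.433,-.223,.035]): print(proj([P],K,T)*1.4)
"
```

```text
[ 0.44425834 -0.00847104  0.21020085] [0.71463225 0.69947446 0.00325897 0.00505962] 0.5823877469228916
[[381.20576817 257.69836139]]
[[374.03174673 -65.51454739]]
[[380.16490246 480.96953352]]
```

View pics/w3.png

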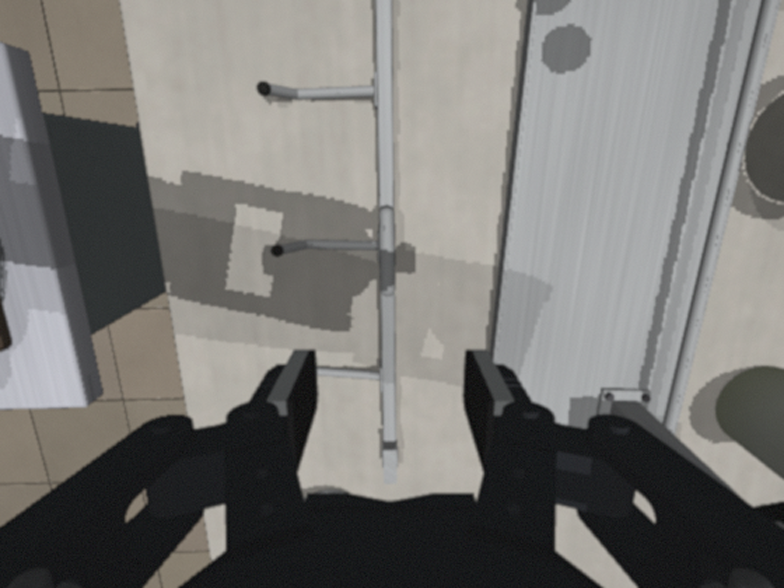

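```bash
python3 -c "
from h import *
d=np.load('pics/w3.npz');K,T=d['K'],d['T']
print('tab',onplane(np.array([(388,207),(388,249),(389,292)])/1.4,K,T,.054).round(4).tolist())
P=onplane(np.array([(384.5,5),(385,150),(390,430)])/1.4,K,T,.030);print(P.round(4).tolist());v=P[0]-P[2];print(np.degrees(np.arctan2(-v[0],v[1])))
P=onplane(np.array([(390,441),(390,481)])/1.4,K,T,.040);print(P.round(4).tolist())
P=onplane(np.array([(264,88),(278,250)])/1.4,K,T,.038);print(P.round(4).tolist());
go((.443,-.003,.12),89.0)
go((.443,-.003,.033),89.0,frm=(np.array([.443,-.003,.12]),down(89)))
print(pose()[1].as_matrix().round(4).tolist())
"
```

```text
tab [[0.4461, 0.031, 0.054], [0.4453, -0.0004, 0.054], [0.4453, -0.0343, 0.054]]
[[0.447, 0.1697, 0.03], [0.4449, 0.072, 0.03], [0.4434, -0.1723, 0.03]]
-0.6097351072367414
[[0.4431, -0.177, 0.04], [0.4422, -0.2193, 0.04]]
[[0.3587, 0.1163, 0.038], [0.3582, -0.002, 0.038]]
rows 3 t [0.06, -0.02, 1.0] w [0.04, 0.01, -0.01]
rows 3 t [0.0, -0.0, 0.97] w [0.0, 0.0, 0.0]
[[0.0207, 0.9997, 0.0103], [0.9998, -0.0206, -0.0024], [-0.0021, 0.0104, -0.9999]]
```

Call:
send_rows:
  translation:
    - [0.07,0,1]
    - [0.07,0,1]
    - [0.07,0.05,1]
    - [0,0,0.98]
    - [0,0,0.95]
  rotation:
    - [0.04,0,-0.02]
    - [0.04,0,-0.02]
    - [0.04,0,-0.02]
    - [0,0,0]
    - [0,0,0]
  grip: [50,50,50,50,50]

```text
time: 6.18
eef_pos: [0.445, -0.0011, 0.0582]
tcp_rot: [0.712, 0.702, -0.002, -0.001]
contact_force: [0.2, 0.9, -0.2]
opening: 0.585
```

Call:
send_rows:
  translation:
    - [0,0,0]
    - [0,0,0]
  rotation:
    - [0,0,0]
    - [0,0,0]
  grip: [50,50]

```text
time: 6.42
eef_pos: [0.4438, -0.0012, 0.0586]
tcp_rot: [0.712, 0.702, -0.003, -0.002]
contact_force: [-0.0, 0.5, 0.3]
opening: 0.584
```

```bash
python3 -c "
from h import *
print(pose()[0],pose()[1].as_matrix().round(4).tolist())
go((.445,-.0015,.034),89.3)
"
```

```text
[ 0.44380176 -0.00116518  0.05860989] [[0.0142, 0.9999, -0.0064], [0.9999, -0.0142, -0.0007], [-0.0008, -0.0064, -1.0]]
rows 1 t [-0.01, 0.05, 0.82] w [-0.07, 0.01, -0.02]
```

Call:
send_rows:
  translation:
    - [0,0.05,0.8]
    - [0,0,0]
    - [0,0,0]
    - [0,0,0]
    - [0,0,0]
  rotation:
    - [0,0,0]
    - [0,0,0]
    - [0,0,0]
    - [0,0,0]
    - [0,0,0]
  grip: [50,50,0,0,0]
  squeeze: 120

```text
time: 7.05
eef_pos: [0.4431, -0.0011, 0.0331]
tcp_rot: [0.712, 0.702, -0.003, -0.003]
contact_force: [0.2, -0.1, -0.0]
opening: -0.002
```

Call:
send_rows:
  translation:
    - [0,0,0]
    - [0,0,0]
    - [0,0,0]
  rotation:
    - [0,0,0]
    - [0,0,0]
    - [0,0,0]
  grip: [0,0,0]

```text
time: 7.42
eef_pos: [0.4425, -0.001, 0.0323]
tcp_rot: [0.712, 0.702, -0.004, -0.004]
contact_force: [-0.2, 0.6, 0.4]
opening: -0.004
```

```bash
python3 -c "
from h import *
print(pose()[0],pose()[1].as_matrix().round(4).tolist(),ctrl.get_state()['contact_force'])
b=go((.45,0,.26),89.3)
b=go((.67,.03,.30),86.4,frm=b)
"
```

```text
[ 0.44254327 -0.00095789  0.03230204] [[0.0148, 0.9998, -0.0105], [0.9999, -0.0148, 0.0002], [0.0, -0.0105, -0.9999]] [-0.23267573  0.61963468  0.35834401]
rows 8 t [0.0, 0.03, -0.95] w [-0.02, -0.0, -0.0]
rows 8 t [0.16, 0.91, -0.17] w [0.0, -0.0, 0.07]
```

```bash
python3 -c "
from h import *
look('wrist','w4',f=1.0)
look('side','s4',crop=(270,190,390,300),f=5)
a=cv2.imread('pics/w4.png');b=cv2.imread('pics/s4.png');print(a.shape,b.shape)
h=400
cv2.imwrite('pics/c4.png',np.hstack([cv2.resize(a[:,60:500],(400,h)),cv2.resize(b,(390,h))]))
"
```

```text
(420, 560, 3) (550, 600, 3)
```

View pics/c4.png

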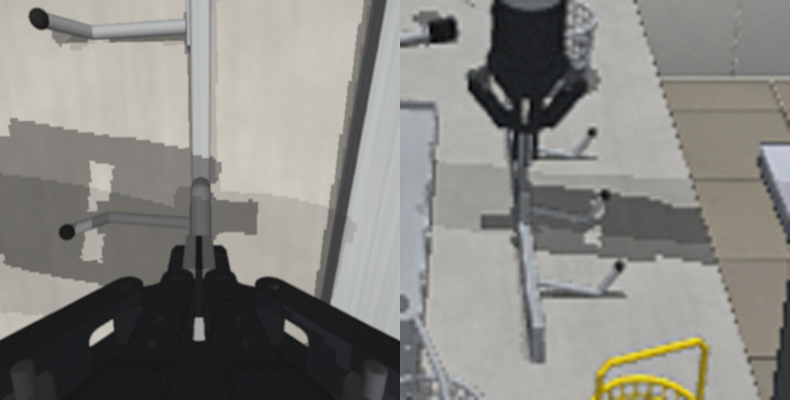

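```bash
python3 -c "
from h import *
p,r=pose()
d=np.load('pics/w4.npz');print('wrist TCP',(proj([p,p+r.apply([0,0,-.019]),[.445,-.036,.054],[.445,.034,.054]],d['K'],d['T'])-[60,0])*[400/440,400/420])
d=np.load('pics/s4.npz');print('side TCP',(proj([p,p+[0,0,.019],[.445,-.036,.054],[.445,.034,.054]],d['K'],d['T'])-[270,190])*[390/120,400/110]+[400,0])
d=np.load('pics/w3.npz');T=d['T'];print(T.round(3).tolist())
"
```

```text
wrist TCP [[197.99812147 226.70167882]
 [197.95715556 238.70112842]
 [202.51862509 295.5871629 ]
 [201.01883029 179.36361729]]
side TCP [[521.77682404 194.84852946]
 [522.53101665 177.75831452]
 [517.77118757 156.33113561]
 [522.90169357 194.95408908]]
[[1.0, -0.025, 0.006, 0.444], [-0.022, -0.962, -0.272, 0.061], [0.012, 0.272, -0.962, 0.389], [0.0, 0.0, 0.0, 1.0]]
```

```bash
python3 -c "
from h import *
p,r=pose();print(p)
w=np.load('pics/w4.npz');s=np.load('pics/s4.npz')
print(tri(([277.8,255],w['K'],w['T']),([305.4,234],s['K'],s['T'])))
a=cv2.resize(w['i'][200:330,210:350],(390,362),interpolation=cv2.INTER_CUBIC)
b=cv2.resize(s['i'][185:265,275:355],(390,362),interpolation=cv2.INTER_CUBIC)
cv2.imwrite('pics/c5.png',np.clip(np.hstack([a,b]).astype(float)*1.6,0,255))
"
```

```text
[ 0.44250772 -0.00094618  0.03224791]
[0.44750151 0.00627436 0.07460642][ WARN:0@0.507] global loadsave.cpp:1063 imwrite_ Unsupported depth image for selected encoder is fallbacked to CV_8U.
```

View pics/c5.png

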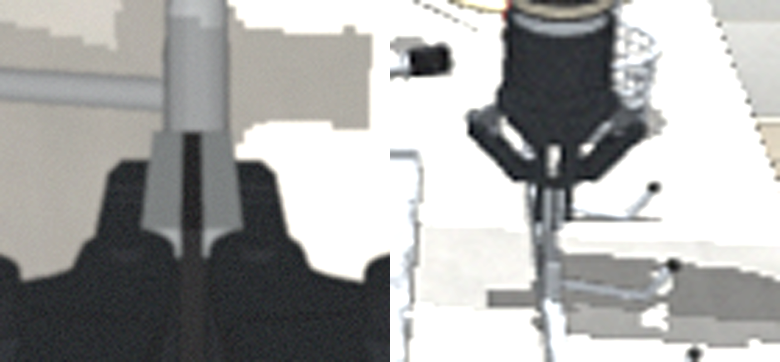

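Call:
send_rows:
  translation:
    - [0,0.08,0]
    - [0,0,0]
    - [0,0,0.3]
    - [0,0,0.3]
    - [0,0,0]
  rotation:
    - [0,0,0]
    - [0,0,0]
    - [0,0,0]
    - [0,0,0]
    - [0,0,0]
  grip: [50,50,50,50,50]

```text
time: 8.15
eef_pos: [0.4435, -0.0007, 0.0129]
tcp_rot: [0.712, 0.702, -0.004, -0.005]
contact_force: [-0.4, -0.6, 0.0]
opening: 0.583
```

Call:
send_rows:
  translation:
    - [0,0,0]
    - [0,0,0]
    - [0,0,0]
    - [0,0,0]
    - [0,0,0]
  rotation:
    - [0,0,0]
    - [0,0,0]
    - [0,0,0]
    - [0,0,0]
    - [0,0,0]
  grip: [0,0,0,0,0]

```text
time: 8.78
eef_pos: [0.4452, -0.001, 0.015]
tcp_rot: [0.712, 0.702, -0.004, -0.003]
contact_force: [-1.9, 0.7, 6.4]
opening: 0.063
```

```bash
python3 -c "
from h import *
look('wrist','w5',f=1.0)
look('side','s5',f=1.0)
w=np.load('pics/w5.npz');s=np.load('pics/s5.npz')
a=cv2.resize(w['i'][190:330,200:350],(390,364),interpolation=cv2.INTER_CUBIC)
b=cv2.resize(s['i'][185:265,275:355],(390,364),interpolation=cv2.INTER_CUBIC)
cv2.imwrite('pics/c6.png',np.clip(np.hstack([a,b]).astype(float)*1.6,0,255).astype(np.uint8))
"
```

Call:
send_rows:
  translation:
    - [0,0,0]
    - [0,0,0]
    - [0,0,0.3]
    - [0,0,0.3]
    - [0,0,0]
  rotation:
    - [0,0,0]
    - [0,0,0]
    - [0,0,0]
    - [0,0,0]
    - [0,0,0]
  grip: [50,50,50,50,50]

```text
time: 9.5
eef_pos: [0.4434, -0.0007, -0.0051]
tcp_rot: [0.712, 0.702, -0.004, -0.005]
contact_force: [-0.1, 0.2, -0.2]
opening: 0.584
```

Call:
send_rows:
  translation:
    - [0,0,0]
    - [0,0,0]
    - [0,0,0]
    - [0,0,0]
    - [0,0,0]
  rotation:
    - [0,0,0]
    - [0,0,0]
    - [0,0,0]
    - [0,0,0]
    - [0,0,0]
  grip: [0,0,0,0,0]

```text
time: 10.12
eef_pos: [0.4444, -0.001, -0.0032]
tcp_rot: [0.712, 0.702, -0.004, -0.004]
contact_force: [-3.0, -0.4, 4.8]
opening: 0.109
```

```bash
python3 -c "
from h import *
look('wrist','w5',f=1.0)
look('side','s5',f=1.0)
w=np.load('pics/w5.npz');s=np.load('pics/s5.npz')
a=cv2.resize(w['i'][190:330,200:350],(390,364),interpolation=cv2.INTER_CUBIC)
b=cv2.resize(s['i'][205:265,280:340],(390,364),interpolation=cv2.INTER_CUBIC)
cv2.imwrite('pics/c6.png',np.clip(np.hstack([a,b]).astype(float)*1.6,0,255).astype(np.uint8))
"
```

```text
(no output)
```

View pics/c6.png

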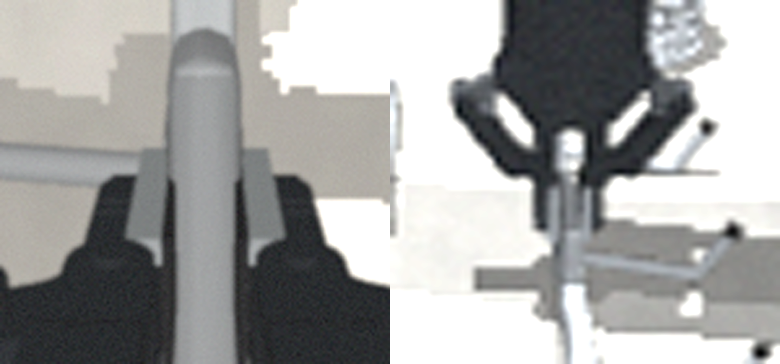

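```bash
python3 -c "
from h import *
p,r=pose();print(p,ctrl.get_state()['opening'],ctrl.get_state()['contact_force'])
w=np.load('pics/w5.npz');s=np.load('pics/s5.npz')
for z in (.02,.025,.03,.035,.04,.045):
    print(z,proj([[.452,.010,z]],w['K'],w['T'])[0].round(1),proj([[.452,.01,z]],s['K'],s['T'])[0].round(1))
print('seen wrist',200+255/2.6,190+150/2.6,'side',280+(600-390)/6.5,205+230/6.07)
b=go((.45,0,.25),89.2)
"
```

```text
[ 0.44437085 -0.00103569 -0.00316883] 0.10962423331509676 [-3.65828452 -0.35909097  4.91168427]
0.02 [291.7 234. ] [304.8 248.3]
0.025 [291.9 237.5] [304.9 247.1]
0.03 [292.2 241.1] [304.9 245.8]
0.035 [292.6 245. ] [305.  244.6]
0.04 [292.9 249.2] [305.  243.4]
0.045 [293.3 253.6] [305.1 242.1]
seen wrist 298.0769230769231 247.69230769230768 side 312.3076923076923 242.89126853377266
rows 9 t [0.0, 0.01, -0.94] w [-0.01, 0.0, -0.0]
```

Call:
send_rows:
  translation:
    - [0,0,0]
    - [0,0.05,0]
    - [0,0,0.17]
    - [0,0,0]
    - [0,0,0]
  rotation:
    - [0,0,0]
    - [0,0,0]
    - [0,0,0]
    - [0,0,0]
    - [0,0,0]
  grip: [40,40,40,40,0]

```text
time: 10.85
eef_pos: [0.4459, -0.001, -0.009]
tcp_rot: [0.712, 0.702, -0.004, -0.004]
contact_force: [1.1, 0.0, 0.6]
opening: 0.269
```

Call:
send_rows:
  translation:
    - [0,0,0]
    - [0,0,0]
    - [0,0,0]
    - [0,0,0]
    - [0,0,-0.3]
  rotation:
    - [0,0,0]
    - [0,0,0]
    - [0,0,0]
    - [0,0,0]
    - [0,0,0]
  grip: [0,0,0,0,0]

```text
time: 11.48
eef_pos: [0.4443, -0.0006, -0.001]
tcp_rot: [0.712, 0.702, -0.005, -0.005]
contact_force: [-0.4, 0.6, -4.2]
opening: 0.113
```

Call:
send_rows:
  translation:
    - [0,0,-0.3]
    - [0,0,-0.5]
    - [0,0,-0.7]
    - [0,0,0]
  rotation:
    - [0,0,0]
    - [0,0,0]
    - [0,0,0]
    - [0,0,0]
  grip: [0,0,0,0]

```text
time: 11.98
eef_pos: [0.4487, -0.0015, 0.0476]
tcp_rot: [0.712, 0.702, -0.002, -0.001]
contact_force: [-0.7, -0.2, -4.4]
opening: 0.114
```

```bash
python3 -c "
from h import *
b=go((.46,0,.29),88.5)
b=go((.6755,.0315,.29),86.4,frm=b)
"
```

```text
rows 9 t [0.01, 0.04, -0.9] w [-0.01, 0.0, 0.01]
rows 8 t [0.17, 0.89, 0.0] w [-0.0, -0.0, 0.05]
```

Call:
send_rows:
  translation:
    - [0,0.04,-0.9]
    - [0,0.04,-0.9]
    - [0,0.04,-0.9]
    - [0,0.04,-0.9]
    - [0,0.04,-0.9]
  rotation:
    - [0,0,0.02]
    - [0,0,0.02]
    - [0,0,0.02]
    - [0,0,0.02]
    - [0,0,0.02]
  grip: [0,0,0,0,0]

```text
time: 12.6
eef_pos: [0.4533, -0.001, 0.1799]
tcp_rot: [0.715, 0.699, -0.004, -0.004]
contact_force: [0.3, 0.2, -3.9]
opening: 0.115
```

Call:
send_rows:
  translation:
    - [0,0.04,-0.9]
    - [0,0.04,-0.9]
    - [0,0.04,-0.9]
    - [0,0.04,-0.9]
    - [0.16,0.7,0]
  rotation:
    - [0,0,0.02]
    - [0,0,0.02]
    - [0,0,0.02]
    - [0,0,0.02]
    - [0,0,0.02]
  grip: [0,0,0,0,0]

```text
time: 13.22
eef_pos: [0.4819, 0.0026, 0.2903]
tcp_rot: [0.719, 0.695, -0.002, -0.002]
contact_force: [-0.3, -0.0, -4.6]
opening: 0.117
```

Call:
send_rows:
  translation:
    - [0.16,0.8,0]
    - [0.16,0.8,0]
    - [0.16,0.8,0]
    - [0.16,0.8,0]
    - [0.16,0.8,0]
  rotation:
    - [0,0,0.06]
    - [0,0,0.06]
    - [0,0,0.06]
    - [0,0,0.06]
    - [0,0,0.06]
  grip: [0,0,0,0,0]

```text
time: 13.85
eef_pos: [0.6022, 0.0219, 0.2848]
tcp_rot: [0.728, 0.686, -0.005, -0.005]
contact_force: [0.1, -0.7, -4.5]
opening: 0.113
```

Call:
send_rows:
  translation:
    - [0.16,0.8,0]
    - [0.16,0.8,0]
    - [0,0,0]
    - [0,0,0]
  rotation:
    - [0,0,0.06]
    - [0,0,0]
    - [0,0,0]
    - [0,0,0]
  grip: [0,0,0,0]

```text
time: 14.35
eef_pos: [0.6497, 0.0284, 0.2847]
tcp_rot: [0.729, 0.684, -0.005, -0.005]
contact_force: [0.2, 0.2, -5.3]
opening: 0.116
```

```bash
python3 -c "
from h import *
p,r=pose();print(p,r.as_matrix().round(4).tolist(),ctrl.get_state()['opening'])
look('top','t7',crop=(170,130,350,230),f=4.4)
look('side','s7',crop=(200,110,320,310),f=2.2)
look('wrist','w7',f=1)
go((.6755,.0315,.29),86.4)
a=cv2.imread('pics/t7.png');b=cv2.imread('pics/s7.png');c=cv2.imread('pics/w7.png')
b=cv2.resize(b[:, :],(264,440));c=cv2.resize(c,(528,396))[:160]
o=np.zeros((600,792,3),np.uint8);a=cv2.resize(a,(528,293));o[:293,:528]=a;o[:440,528:]=b;o[300:460,:528]=c;cv2.imwrite('pics/c7.png',o)
"
```

```text
[0.64967101 0.02838043 0.28470797] [[0.0637, 0.9979, -0.0132], [0.998, -0.0637, 0.0004], [-0.0004, -0.0132, -0.9999]] 0.11649507195316663
rows 1 t [0.16, 0.85, -0.14] w [-0.13, 0.01, -0.01]
```

View pics/c7.png

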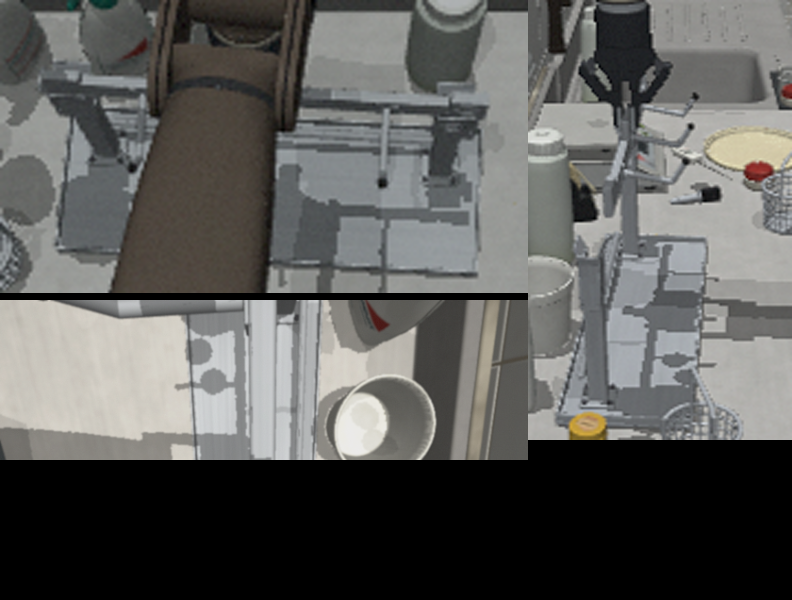

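Call:
send_rows:
  translation:
    - [0.08,0.43,0]
    - [0.08,0.43,0]
    - [0,0,0]
    - [0,0,0]
  rotation:
    - [-0.06,0,0]
    - [-0.06,0,0]
    - [0,0,0]
    - [0,0,0]
  grip: [0,0,0,0]

```text
time: 15.0
eef_pos: [0.6765, 0.0315, 0.2855]
tcp_rot: [0.729, 0.684, -0.0, -0.0]
contact_force: [-1.0, -0.1, -4.0]
opening: 0.118
```

```bash
python3 -c "
from h import *
p,r=pose();print(p,r.as_matrix().round(4).tolist())
b=go((.6755,.0315,.25),86.4)
w=np.load('pics/w7.npz');i=w['i'];print(i.shape)
"
```

```text
[0.67651973 0.03154163 0.28551995] [[0.0636, 0.998, -0.0009], [0.998, -0.0636, -0.0005], [-0.0006, -0.0008, -1.0]]
rows 2 t [-0.0, -0.02, 0.59] w [-0.0, 0.0, -0.0]
(420, 560, 3)
```

Call:
send_rows:
  translation:
    - [0,-0.03,0.5]
    - [0,0,0.5]
    - [0,0,0.4]
    - [0,0,0.3]
    - [0,0,0]
  rotation:
    - [0,0,0]
    - [0,0,0]
    - [0,0,0]
    - [0,0,0]
    - [0,0,0]
  grip: [0,0,0,0,0]

```text
time: 15.62
eef_pos: [0.675, 0.0316, 0.2333]
tcp_rot: [0.729, 0.684, -0.001, -0.001]
contact_force: [0.2, 0.1, -4.2]
opening: 0.116
```

Call:
send_rows:
  translation:
    - [0,0,0.2]
    - [0,0,0.2]
    - [0,0,0]
  rotation:
    - [0,0,0]
    - [0,0,0]
    - [0,0,0]
  grip: [0,0,0]

```text
time: 16.0
eef_pos: [0.6753, 0.0317, 0.2222]
tcp_rot: [0.729, 0.684, -0.001, -0.0]
contact_force: [0.2, 0.9, -3.7]
opening: 0.113
```

Call:
send_rows:
  translation:
    - [0,0,0.3]
    - [0,0,0.3]
    - [0,0,0.3]
    - [0,0,0.3]
    - [0,0,0]
  rotation:
    - [0,0,0]
    - [0,0,0]
    - [0,0,0]
    - [0,0,0]
    - [0,0,0]
  grip: [0,0,0,0,0]

```text
time: 16.62
eef_pos: [0.6747, 0.0314, 0.185]
tcp_rot: [0.729, 0.684, -0.001, -0.001]
contact_force: [-1.3, -1.2, -4.9]
opening: 0.112
```

Call:
send_rows:
  translation:
    - [0,0,0.1]
    - [0,0,0.1]
    - [0,0,0]
  rotation:
    - [0,0,0]
    - [0,0,0]
    - [0,0,0]
  grip: [0,0,0]

```text
time: 17.0
eef_pos: [0.6759, 0.0315, 0.1813]
tcp_rot: [0.729, 0.684, 0.0, 0.001]
contact_force: [-0.4, 1.0, -4.5]
opening: 0.114
```

Call:
send_rows:
  translation:
    - [0,0,0.1]
    - [0,0,0]
    - [0,0,0.1]
    - [0,0,0]
  rotation:
    - [0,0,0]
    - [0,0,0]
    - [0,0,0]
    - [0,0,0]
  grip: [0,0,0,0]

```text
time: 17.5
eef_pos: [0.6761, 0.0314, 0.1812]
tcp_rot: [0.729, 0.684, 0.0, 0.001]
contact_force: [-8.8, -0.3, 13.1]
opening: 0.114
```

Call:
send_rows:
  translation:
    - [0,0,0.05]
    - [0,0,0]
  rotation:
    - [0,0,0]
    - [0,0,0]
  grip: [0,0]

```text
time: 17.75
eef_pos: [0.6761, 0.0314, 0.1812]
tcp_rot: [0.729, 0.684, 0.0, 0.001]
contact_force: [-10.6, 0.5, 16.3]
opening: 0.116
```

Call:
send_rows:
  translation:
    - [0,0,0]
    - [0,0,0]
    - [0,0,0]
    - [0,0,-0.5]
    - [0,0,-1]
  rotation:
    - [0,0,0]
    - [0,0,0]
    - [0,0,0]
    - [0,0,0]
    - [0,0,0]
  grip: [40,40,40,40,40]

```text
time: 18.38
eef_pos: [0.6748, 0.0316, 0.2174]
tcp_rot: [0.729, 0.684, -0.001, -0.001]
contact_force: [0.1, 0.5, -0.1]
opening: 0.465
```

Call:
send_rows:
  translation:
    - [0,0,-1]
    - [0,0,-1]
    - [0,0,0]
  rotation:
    - [0,0,0]
    - [0,0,0]
    - [0,0,0]
  grip: [40,40,40]

```text
time: 18.75
eef_pos: [0.6775, 0.0314, 0.2832]
tcp_rot: [0.729, 0.684, 0.002, 0.003]
contact_force: [0.3, -0.0, 0.6]
opening: 0.466
```

```bash
python3 -c "
from h import *
p,r=pose();print(p,ctrl.get_state()['contact_force'])
b=go((.525,-.393,.16),12)
"
```

```text
[0.67749177 0.0313887  0.28315717] [ 0.2729657  -0.02918575  0.64819897]
rows 16 t [-0.96, 0.32, 0.26] w [0.01, -0.0, 0.93]
```

```bash
python3 -c "
from h import *
b=go((.54,-.10,.27),65)
b=go((.525,-.393,.16),12,frm=b)
"
```

```text
rows 6 t [-0.88, -0.59, 0.07] w [0.02, -0.0, 0.71]
rows 11 t [-0.64, 0.66, 0.33] w [-0.0, -0.0, 0.96]
```

Call:
send_rows:
  translation:
    - [-0.88,-0.59,0.07]
    - [-0.88,-0.59,0.07]
    - [-0.88,-0.59,0.07]
    - [-0.88,-0.59,0.07]
    - [-0.88,-0.59,0.07]
  rotation:
    - [0,0,0.71]
    - [0,0,0.71]
    - [0,0,0.71]
    - [0,0,0.71]
    - [0,0,0.71]
  grip: [60,60,60,60,60]

```text
time: 19.38
eef_pos: [0.5631, -0.0817, 0.266]
tcp_rot: [0.827, 0.563, -0.001, -0.001]
contact_force: [0.8, -0.4, 0.4]
opening: 0.698
```

Call:
send_rows:
  translation:
    - [-0.88,-0.59,0.07]
    - [-0.64,0.66,0.33]
    - [-0.64,0.66,0.33]
    - [-0.64,0.66,0.33]
    - [-0.64,0.66,0.33]
  rotation:
    - [0,0,0.71]
    - [0,0,0.96]
    - [0,0,0.96]
    - [0,0,0.96]
    - [0,0,0.96]
  grip: [60,60,60,60,60]

```text
time: 20.0
eef_pos: [0.5639, -0.2065, 0.2241]
tcp_rot: [0.922, 0.388, -0.001, -0.001]
contact_force: [-0.2, 0.3, -0.1]
opening: 0.705
```

Call:
send_rows:
  translation:
    - [-0.64,0.66,0.33]
    - [-0.64,0.66,0.33]
    - [-0.64,0.66,0.33]
    - [-0.64,0.66,0.33]
    - [-0.64,0.66,0.33]
  rotation:
    - [0,0,0.96]
    - [0,0,0.96]
    - [0,0,0.96]
    - [0,0,0.96]
    - [0,0,0.96]
  grip: [60,60,60,60,60]

```text
time: 20.62
eef_pos: [0.5448, -0.342, 0.1746]
tcp_rot: [0.982, 0.188, -0.001, -0.001]
contact_force: [-0.7, -0.9, 1.2]
opening: 0.706
```

Call:
send_rows:
  translation:
    - [-0.64,0.66,0.33]
    - [-0.64,0.66,0.33]
    - [0,0,0]
    - [0,0,0]
  rotation:
    - [0,0,0.96]
    - [0,0,0.96]
    - [0,0,0]
    - [0,0,0]
  grip: [60,60,60,60]

```text
time: 21.12
eef_pos: [0.5226, -0.3911, 0.1562]
tcp_rot: [0.994, 0.107, -0.0, -0.0]
contact_force: [0.8, -0.7, 0.5]
opening: 0.701
```

```bash
python3 -c "
from h import *
p,r=pose();print(p,r.as_matrix().round(3).tolist())
K,T=look('wrist','w8')
i=np.load('pics/w8.npz')['i'];cv2.imwrite('pics/w8.png',cv2.resize(i[40:290],None,fx=1.4,fy=1.4,interpolation=cv2.INTER_CUBIC))
print(proj([[.5965,-.3818,.013],[.5,-.4018,.013]],K,T)*1.4-[0,56])
"
```

```text
[ 0.52257765 -0.3910734   0.15624227] [[0.977, 0.213, -0.001], [0.213, -0.977, 0.001], [-0.001, -0.001, -1.0]]
[[400.06777785 102.35428272]
 [398.01763535 239.34659224]]
```

View pics/w8.png

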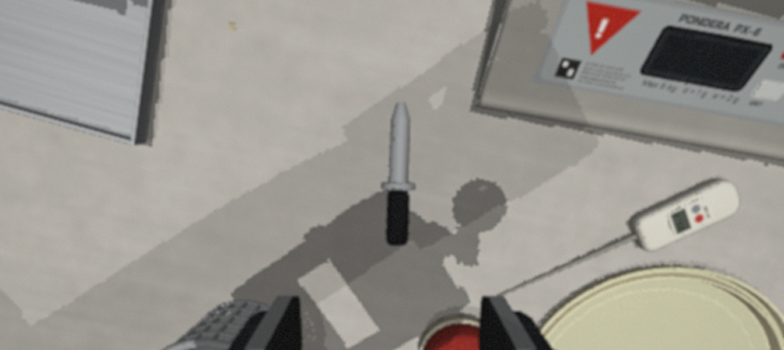

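```bash
python3 -c "
from h import *
d=np.load('pics/w8.npz');K,T=d['K'],d['T']
f=lambda u,v,z:onplane([u/1.4,(v+56)/1.4],K,T,z)[0]
t=f(401,102,.013);c=f(398.5,184,.013);e1=f(397,243,.026);e0=f(397.5,194,.026)
print(t,c,e1,e0);v=t-c;print(np.linalg.norm(v),np.degrees(np.arctan2(v[1],v[0])),np.linalg.norm(c-e1));v=t-e1;yaw=np.degrees(np.arctan2(v[1],v[0]));print(yaw)
u=(t-e1);u/=np.linalg.norm(u);g=c-.028*u;print('g',g)
b=go((g[0],g[1],.06),11.5)
go((g[0],g[1],-.035),11.5,frm=b)
"
```

```text
[ 0.59686559 -0.38237824  0.013     ] [ 0.54086711 -0.3930739   0.013     ] [ 0.5007871  -0.40065985  0.026     ] [ 0.53581682 -0.39325421  0.026     ]
0.057010759439146075 10.813208451553452 0.04281300735918038
10.77333296444171
g [ 0.51360045 -0.39826215  0.01668934]
rows 4 t [-0.09, 0.04, 0.81] w [-0.0, 0.0, 0.04]
rows 4 t [0.0, -0.0, 0.79] w [0.0, 0.0, 0.0]
```

Call:
send_rows:
  translation:
    - [-0.09,0.04,0.81]
    - [-0.09,0.04,0.81]
    - [-0.09,0.04,0.81]
    - [-0.09,0.04,0.81]
    - [0,0,0.8]
  rotation:
    - [0,0,0.08]
    - [0,0,0.08]
    - [0,0,0.08]
    - [0,0,0.06]
    - [0,0,0]
  grip: [45,45,45,45,45]

```text
time: 21.8
eef_pos: [0.5139, -0.398, 0.0357]
tcp_rot: [0.996, 0.095, 0.0, 0.001]
contact_force: [-0.8, 0.4, -0.5]
opening: 0.531
```

Call:
send_rows:
  translation:
    - [0,0,0.8]
    - [0,0,0.5]
    - [0,0,0]
    - [0,0,0]
  rotation:
    - [0,0,0]
    - [0,0,0]
    - [0,0,0]
    - [0,0,0]
  grip: [45,45,45,45]

```text
time: 22.3
eef_pos: [0.5139, -0.3992, -0.0019]
tcp_rot: [0.996, 0.094, 0.001, 0.001]
contact_force: [0.2, 0.2, 0.0]
opening: 0.529
```

```bash
python3 -c "
from h import *
p,r=pose();print(p,r.as_matrix().round(3).tolist(),ctrl.get_state()['contact_force'])
go((.5134,-.3985,-.035),10.8)
"
```

```text
[ 0.51391574 -0.39918512 -0.001944  ] [[0.982, 0.187, 0.001], [0.187, -0.982, -0.002], [0.001, 0.002, -1.0]] [0.19455659 0.17694253 0.03442052]
rows 2 t [-0.01, -0.01, 0.55] w [0.01, -0.01, -0.0]
```

Call:
send_rows:
  translation:
    - [0,0,0.55]
    - [0,0,0.4]
    - [0,0,0.1]
    - [0,0,0]
    - [0,0,0]
  rotation:
    - [0,0,0]
    - [0,0,0]
    - [0,0,0]
    - [0,0,0]
    - [0,0,0]
  grip: [45,45,45,45,45]

```text
time: 22.92
eef_pos: [0.5134, -0.3991, -0.0342]
tcp_rot: [0.996, 0.094, 0.0, 0.001]
contact_force: [-0.3, 0.0, 0.2]
opening: 0.53
```

Call:
send_rows:
  translation:
    - [0,0,0]
    - [0,0,0]
    - [0,0,0]
    - [0,0,0]
    - [0,0,0]
  rotation:
    - [0,0,0]
    - [0,0,0]
    - [0,0,0]
    - [0,0,0]
    - [0,0,0]
  grip: [0,0,0,0,0]
  squeeze: 120

```text
time: 23.55
eef_pos: [0.5134, -0.3992, -0.034]
tcp_rot: [0.996, 0.094, 0.0, 0.001]
contact_force: [-1.8, 0.1, 4.4]
opening: 0.164
```

```bash
python3 -c "
from h import *
p,r=pose();print(p,r.as_matrix().round(3).tolist(),ctrl.get_state()['contact_force'],ctrl.get_state()['opening'])
"
```

```text
[ 0.51339721 -0.39919512 -0.03399133] [[0.982, 0.186, 0.001], [0.186, -0.982, -0.001], [0.0, 0.001, -1.0]] [-1.79598812  0.13954295  4.42918124] 0.16383563074448804
```

```bash
python3 -c "
from h import *
b=go((.513,-.399,.05),10.8)
b=go((.541,-.160,.165),-3.6,frm=b)
"
```

```text
rows 3 t [-0.0, -0.0, -0.93] w [0.01, -0.0, -0.0]
rows 8 t [0.19, -0.99, -0.48] w [0.0, -0.0, 0.36]
```

Call:
send_rows:
  translation:
    - [0,0,-0.4]
    - [0,0,-0.8]
    - [0,0,-0.8]
    - [0,0,-0.8]
    - [0.19,-0.99,-0.48]
  rotation:
    - [0,0,0]
    - [0,0,0]
    - [0,0,0]
    - [0,0,0]
    - [0,0,0.36]
  grip: [0,0,0,0,0]

```text
time: 24.18
eef_pos: [0.5136, -0.3701, 0.0657]
tcp_rot: [0.997, 0.077, 0.001, 0.002]
contact_force: [0.4, 0.5, -0.2]
opening: 0.167
```

Call:
send_rows:
  translation:
    - [0.19,-0.99,-0.48]
    - [0.19,-0.99,-0.48]
    - [0.19,-0.99,-0.48]
    - [0.19,-0.99,-0.48]
    - [0.19,-0.99,-0.48]
  rotation:
    - [0,0,0.36]
    - [0,0,0.36]
    - [0,0,0.36]
    - [0,0,0.36]
    - [0,0,0.36]
  grip: [0,0,0,0,0]

```text
time: 24.8
eef_pos: [0.5273, -0.2167, 0.136]
tcp_rot: [1.0, -0.001, -0.0, -0.0]
contact_force: [-0.0, -0.7, -0.2]
opening: 0.165
```

Call:
send_rows:
  translation:
    - [0.19,-0.99,-0.48]
    - [0.19,-0.99,-0.48]
    - [0,0,0]
    - [0,0,0]
  rotation:
    - [0,0,0.36]
    - [0,0,0.36]
    - [0,0,0]
    - [0,0,0]
  grip: [0,0,0,0]

```text
time: 25.3
eef_pos: [0.5395, -0.159, 0.1639]
tcp_rot: [1.0, -0.032, -0.0, 0.0]
contact_force: [0.0, -0.8, -1.5]
opening: 0.164
```

```bash
python3 -c "
from h import *
p,r=pose();print(p,r.as_matrix().round(3).tolist(),ctrl.get_state()['contact_force'],ctrl.get_state()['opening'])
b=go((.541,-.160,.163),-3.6)
K,T=look('wrist','w9',f=1)
look('side','s9',f=1)
w=np.load('pics/w9.npz')['i'];s=np.load('pics/s9.npz')['i']
u,v=proj([[.62,-.165,.21]],np.load('pics/s9.npz')['K'],np.load('pics/s9.npz')['T'])[0];print(u,v)
u=int(u);v=int(v)
a=cv2.resize(w[0:260,160:420],(400,400),interpolation=cv2.INTER_CUBIC);b=cv2.resize(s[v-35:v+35,u-35:u+35],(390,400),interpolation=cv2.INTER_CUBIC)
cv2.imwrite('pics/c9.png',np.hstack([a,b]))
"
```

```text
[ 0.53951955 -0.15902981  0.16391971] [[0.998, -0.063, -0.001], [-0.063, -0.998, -0.0], [-0.001, 0.001, -1.0]] [ 0.02006848 -0.7642025  -1.4751315 ] 0.1641464035335168
rows 1 t [0.05, 0.03, 0.03] w [0.01, 0.01, -0.0]
256.670094099509 177.29606242741653
```

View pics/c9.png

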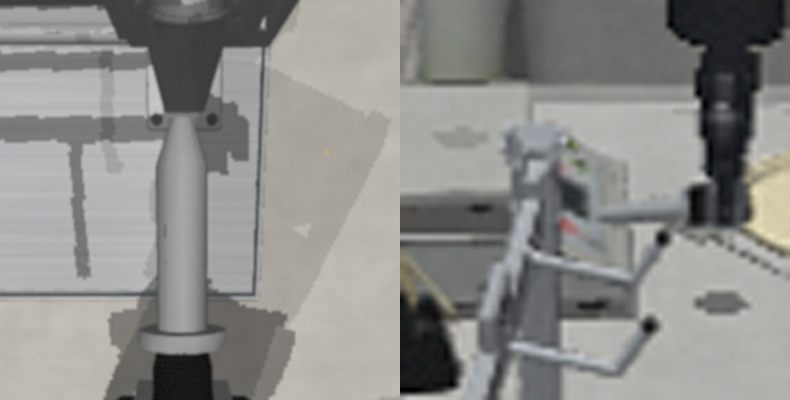

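```bash
python3 -c "
from h import *
p,r=pose();s=np.load('pics/s9.npz');K,T=s['K'],s['T']
P=[p+r.apply([.084,0,-.047]),p+r.apply([.028,0,-.047]),[.650,-.167,.21],[.650,-.187,.255],[.650,-.147,.255]]
q=proj(P,K,T);print(np.c_[(q-[221,142])*[390/70,400/70]+[400,0],np.array(P)].round(3))
g=cv2.cvtColor(s['i'],cv2.COLOR_BGR2GRAY);print(g[172:187,252:276])
"
```

```text
[[ 5.93705e+02  2.01194e+02  6.23000e-01 -1.65000e-01  2.10000e-01]
 [ 6.80397e+02  2.03572e+02  5.67000e-01 -1.61000e-01  2.10000e-01]
 [ 5.52294e+02  2.00310e+02  6.50000e-01 -1.67000e-01  2.10000e-01]
 [ 5.52118e+02  1.21673e+02  6.50000e-01 -1.87000e-01  2.55000e-01]
 [ 5.49369e+02  1.45588e+02  6.50000e-01 -1.47000e-01  2.55000e-01]]
[[157 147 152 150 142 142 142 139 154 146 175 174 173 173 175 174 175 175
  176 177 176 179 181 158]
 [146 158 165 155 144 142 142 137 152 133 179 177 175 174 176 174 176 173
  173 176 179 182 187 180]
 [ 84 109 131 156 145 139 148 147 159 155 177 177 175 174 174 174 175 175
  174 174 158 102  79  69]
 [ 49  69 108 147 143 139 150 153 153 138 178 176 175 173 174 176 177 178
  175 153  98  28  18  35]
 [ 49  57  92 143 146 138 150 153 152 140 180 178 178 170 153 168 158 167
  167 147 101  14  19  38]
 [ 45  64  99 146 147 140 150 152 154 154 166 170 160 161 158 162 160 161
  157 144 121  18  21  40]
 [ 56  65  99 140 150 153 161 159 157 153 153 155 152 150 148 146 144 141
  138 132 114  18  21  39]
 [ 90  56  82 136 140 137 134 130 127 124 118 111 113 113 110 108 107 105
  103 107 101  26  18  41]
 [155 142 116 139 124  97  93  95  93  92  90  85  87 101  93  96  94  95
   98 115  84  24  19  35]
 [145 155 150 151 149 144 138 120 124 126 154 177 174 176 178 172 132 104
  119 122  85  65  63  80]
 [131 145 149 147 146 141 149 145 152 138 126 182 180 180 171 106  77 119
  130 105 120 131 139 141]
 [147 138 133 139 143 138 149 148 157 140 116 178 178 183 163  30  27 106
  184 166 127 107 129 128]
 [151 147 135 118 123 133 149 149 155 143 117 178 178 175 147  52  47 126
  182 179 175 171 137 122]
 [147 149 147 136 126 125 141 152 157 144 120 181 169 140 130 105 139 179
  179 175 179 179 176 175]
 [149 148 147 148 146 136 143 149 155 144 124 178 154 134 111 129 180 179
  177 177 178 178 182 182]]
```

Call:
send_rows:
  translation:
    - [0,0.03,0.03]
    - [0,0,0]
    - [0,0,0]
    - [0,0,0]
  rotation:
    - [0,0.45,0]
    - [0,0.45,0]
    - [0,0,0]
    - [0,0,0]
  grip: [0,0,0,0]

```text
time: 25.9
eef_pos: [0.5399, -0.16, 0.1635]
tcp_rot: [0.999, -0.032, 0.039, 0.002]
contact_force: [-1.2, -0.3, -0.3]
opening: 0.166
```

```bash
python3 -c "
from h import *
p,r=pose();print(p,r.as_matrix().round(3).tolist());look('side','s10',f=1)
s=np.load('pics/s10.npz');K,T=s['K'],s['T']
g=cv2.cvtColor(s['i'],cv2.COLOR_BGR2GRAY);print(g[172:187,252:280])
f=np.array([.998,-.0628,0]);c=p+r.apply([0,0,-.047])
for a in (.084,.05,.028,0):print(a,(c+a*f).round(4),proj([c+a*f],K,T)[0].round(2))
"
```

```text
[ 0.53991655 -0.1600373   0.16354576] [[0.995, -0.064, 0.078], [-0.064, -0.998, -0.006], [0.078, 0.001, -0.997]]
[[156 144 152 150 141 142 142 139 154 144 175 173 172 173 174 173 174 175
  174 176 175 177 180 181 173 121  20  29]
 [143 156 163 155 146 141 143 138 152 134 178 176 176 175 175 173 176 175
  175 175 176 180 176 148 146 137  93  42]
 [ 84 107 131 154 145 141 146 148 157 156 179 178 177 174 173 174 176 176
  174 174 167 145  75  53  53  73  97  31]
 [ 51  71 109 146 144 138 148 152 150 137 171 145 146 145 146 147 149 150
  150 147 137 110  24  28  29  69 101  24]
 [ 48  55  90 144 145 138 155 167 165 162 166 162 161 162 160 161 161 160
  160 160 149 109  20  19  22  62  84  30]
 [ 47  63  98 144 156 162 150 151 150 150 149 148 149 150 150 150 150 150
  151 149 142 118  10  20  26  60  84  26]
 [ 55  65  99 142 142 105 103 108 109 110 109 109 109 109 112 113 114 114
  112 114 115 103  15  20  41  75  82  37]
 [ 89  56  83 138 146 131 112  88  96  95 102 102 102  95  88  92  98 107
  108  91  92  85  20  18  37  70  64  35]
 [153 142 116 145 150 143 146 147 152 143 151 177 1
[... 255 characters left out ...]
8
  128 102 121 135 143 138 130 128 126 141]
 [146 138 133 137 143 136 148 148 154 140 115 178 178 180 161  35  28 105
  183 165 123 106 126 128 113  89 120 158]
 [151 148 133 117 122 133 148 150 155 140 116 178 178 174 147  54  44 125
  180 178 177 172 138 123 175 154 102 147]
 [148 151 147 137 122 123 141 151 156 144 121 180 168 139 129 104 139 177
  177 177 177 179 176 175 179 177 172 156]
 [148 147 147 148 144 136 142 149 156 144 123 176 153 136 110 129 179 179
  176 176 175 177 178 181 178 175 178 175]]
0.084 [ 0.6201 -0.1651  0.2104] [256.65 177.19]
0.05 [ 0.5861 -0.1629  0.2104] [266.09 177.45]
0.028 [ 0.5642 -0.1615  0.2104] [272.21 177.62]
0 [ 0.5362 -0.1598  0.2104] [280.   177.83]
```

Call:
send_rows:
  translation:
    - [0.5,0,0.04]
    - [0.5,0,0.04]
    - [0.3,0,0.024]
    - [0.3,0,0.024]
    - [0,0,0]
  rotation:
    - [0,0,0]
    - [0,0,0]
    - [0,0,0]
    - [0,0,0]
    - [0,0,0]
  grip: [0,0,0,0,0]

```text
time: 26.58
eef_pos: [0.5886, -0.1637, 0.1632]
tcp_rot: [0.999, -0.032, 0.039, 0.002]
contact_force: [0.0, -2.4, -1.4]
opening: 0.161
```

```bash
python3 -c "
from h import *
p,r=pose();c=p+r.apply([.028*.997,0,-.047+.028*.078]);print(p,r.as_matrix().round(3)[:,0],'collar',c)
f=np.array([.998,-.0628,0]);n=np.array([.0628,.998,0]);e=np.array([.663,-.1678,.21])
print('to go',(e-c)@f-.0135,'lat',(c-e)@n)
"
```

```text
[ 0.58861239 -0.16369686  0.16316801] [ 0.995 -0.064  0.078] collar [ 0.61288251 -0.16517604  0.21003538]
to go 0.03668204464923865 lat -0.0005286617577997625
```

Call:
send_rows:
  translation:
    - [0.3,0,0.024]
    - [0.3,0,0.024]
    - [0.3,0,0.024]
    - [0,0,0]
  rotation:
    - [0,0,0]
    - [0,0,0]
    - [0,0,0]
    - [0,0,0]
  grip: [0,0,0,0]

```text
time: 27.08
eef_pos: [0.6158, -0.1647, 0.1632]
tcp_rot: [0.999, -0.032, 0.04, 0.001]
contact_force: [-0.3, -2.7, -0.7]
opening: 0.165
```

Call:
send_rows:
  translation:
    - [0.12,0,0.01]
    - [0.12,0,0.01]
    - [0,0,0]
  rotation:
    - [0,0,0]
    - [0,0,0]
    - [0,0,0]
  grip: [0,0,0]

```text
time: 27.45
eef_pos: [0.6224, -0.165, 0.1632]
tcp_rot: [0.999, -0.032, 0.039, 0.001]
contact_force: [-1.2, -2.7, -1.8]
opening: 0.164
```

Call:
send_rows:
  translation:
    - [0.08,0.02,0.006]
    - [0,0,0]
    - [0.05,0,0.004]
    - [0,0,0]
  rotation:
    - [0,0,0]
    - [0,0,0]
    - [0,0,0]
    - [0,0,0]
  grip: [0,0,0,0]

```text
time: 27.95
eef_pos: [0.6226, -0.165, 0.1632]
tcp_rot: [0.999, -0.031, 0.034, 0.0]
contact_force: [-13.3, -0.7, 4.1]
opening: 0.158
```

Call:
send_rows:
  translation:
    - [0.07,0,0.006]
    - [0,0,0]
  rotation:
    - [0,0,0]
    - [0,0,0]
  grip: [0,0]

```text
time: 28.2
eef_pos: [0.6224, -0.1649, 0.1632]
tcp_rot: [0.999, -0.031, 0.031, 0.0]
contact_force: [-21.6, -0.4, 8.1]
opening: 0.163
```

```bash
python3 -c "
from h import *
p,r=pose();print(p,ctrl.get_state()['wrist_torque'],ctrl.get_state()['contact_force'])
K,T=look('wrist','w11',f=1)
look('side','s11',f=1)
w=np.load('pics/w11.npz')['i'];s=np.load('pics/s11.npz')['i']
a=cv2.resize(w[60:280,170:390],(400,400),interpolation=cv2.INTER_CUBIC);b=cv2.resize(s[145:205,230:290],(390,400),interpolation=cv2.INTER_CUBIC)
cv2.imwrite('pics/c11.png',np.clip(np.hstack([a,b])*1.4,0,255).astype(np.uint8))
"
```

```text
[ 0.62237509 -0.1649393   0.16324688] [-0.04414746  2.87411254 -0.03512528] [-21.61488893  -0.38255261   8.09819949]
```

View pics/c11.png

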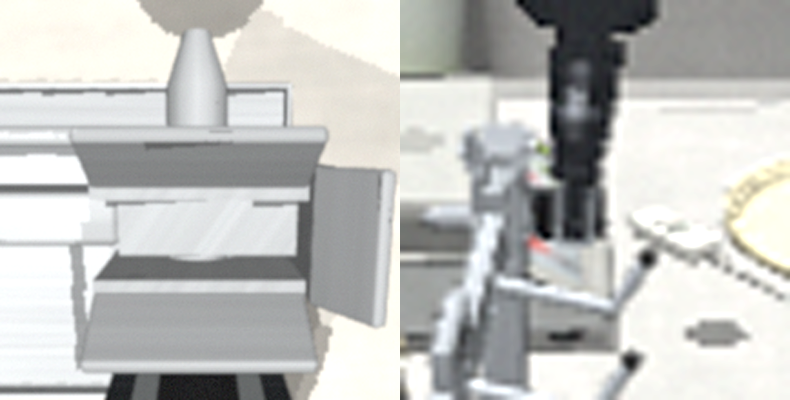

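```bash
python3 -c "
from h import *
w=np.load('pics/w11.npz');K,T=w['K'],w['T']
s=220/400
f=lambda u,v,z:onplane([170+u*s,60+v*s],K,T,z)[0]
print('tip',f(197,28,.21),'lipfront',f(198,370,.255),'liprear',f(200,130,.255))
"
```

```text
tip [ 0.70501087 -0.16990785  0.21      ] lipfront [ 0.64312997 -0.16629268  0.255     ] liprear [ 0.68200421 -0.16904111  0.255     ]
```

Call:
send_rows:
  translation:
    - [-0.1,0,0]
    - [0,0,0]
    - [0,0,0]
    - [0,0,0]
    - [0,0,0]
  rotation:
    - [0,0,0]
    - [0,0,0]
    - [0,0,0]
    - [0,0,0]
    - [0,0,0]
  grip: [0,36,36,36,36]

```text
time: 28.92
eef_pos: [0.6257, -0.1656, 0.1634]
tcp_rot: [0.999, -0.032, 0.04, 0.001]
contact_force: [0.4, 0.3, -0.4]
opening: 0.421
```

Call:
send_rows:
  translation:
    - [0,0,-0.3]
    - [0,0,-0.5]
    - [0,0,-1]
    - [0,0,-1]
    - [0,0,0]
  rotation:
    - [0,0,0]
    - [0,0,0]
    - [0,0,0]
    - [0,-0.4,0]
    - [0,-0.4,0]
  grip: [36,36,36,36,36]

```text
time: 29.55
eef_pos: [0.6205, -0.1662, 0.2522]
tcp_rot: [0.999, -0.032, 0.008, 0.002]
contact_force: [0.2, -0.6, -0.5]
opening: 0.418
```

```bash
python3 -c "
from h import *
p,r=pose();print(p,r.as_matrix().round(3).tolist(),ctrl.get_state()['contact_force'])
b=go((.50,-.25,.25),40)
b=go((.385,-.29,.22),80,frm=b)
"
```

```text
[ 0.62048211 -0.16620977  0.2522379 ] [[0.998, -0.064, 0.015], [-0.064, -0.998, -0.005], [0.016, 0.004, -1.0]] [ 0.1655948  -0.61990197 -0.49207463]
rows 9 t [-0.53, 0.18, 0.0] w [0.01, -0.02, -0.97]
rows 9 t [-0.36, -0.29, 0.11] w [0.0, 0.0, -0.89]
```

Call:
send_rows:
  translation:
    - [-0.53,0.18,0]
    - [-0.53,0.18,0]
    - [-0.53,0.18,0]
    - [-0.53,0.18,0]
    - [-0.53,0.18,0]
  rotation:
    - [0,-0.03,-0.97]
    - [0,-0.03,-0.97]
    - [0,-0.03,-0.97]
    - [0,-0.03,-0.97]
    - [0,-0.03,-0.97]
  grip: [60,60,60,60,60]

```text
time: 30.18
eef_pos: [0.5422, -0.2002, 0.2454]
tcp_rot: [0.984, 0.18, -0.003, 0.0]
contact_force: [0.3, -0.4, 0.0]
opening: 0.699
```

Call:
send_rows:
  translation:
    - [-0.53,0.18,0]
    - [-0.53,0.18,0]
    - [-0.53,0.18,0]
    - [-0.53,0.18,0]
    - [-0.36,-0.29,0]
  rotation:
    - [0,0,-0.97]
    - [0,0,-0.97]
    - [0,0,-0.97]
    - [0,0,-0.97]
    - [0,0,-0.89]
  grip: [60,60,60,60,60]

```text
time: 30.8
eef_pos: [0.4826, -0.2497, 0.2458]
tcp_rot: [0.925, 0.379, -0.003, -0.0]
contact_force: [0.1, -0.1, 0.9]
opening: 0.706
```

Call:
send_rows:
  translation:
    - [-0.36,-0.29,0]
    - [-0.36,-0.29,0]
    - [-0.36,-0.29,0]
    - [-0.36,-0.29,0]
    - [-0.36,-0.29,0]
  rotation:
    - [0,0,-0.89]
    - [0,0,-0.89]
    - [0,0,-0.89]
    - [0,0,-0.89]
    - [0,0,-0.89]
  grip: [60,60,60,60,60]

```text
time: 31.42
eef_pos: [0.4158, -0.2662, 0.2464]
tcp_rot: [0.835, 0.551, -0.003, -0.001]
contact_force: [0.6, 0.7, -0.2]
opening: 0.702
```

Call:
send_rows:
  translation:
    - [-0.36,-0.29,0]
    - [-0.36,-0.29,0]
    - [-0.36,-0.29,0]
    - [0,0,0]
    - [0,0,0]
  rotation:
    - [0,0,-0.89]
    - [0,0,-0.89]
    - [0,0,-0.89]
    - [0,0,0]
    - [0,0,0]
  grip: [60,60,60,60,60]

```text
time: 32.05
eef_pos: [0.3815, -0.2883, 0.2471]
tcp_rot: [0.766, 0.643, -0.002, -0.001]
contact_force: [-0.9, 1.0, -0.3]
opening: 0.704
```

```bash
python3 -c "
from h import *
p,r=pose();print(p,r.as_matrix().round(3).tolist())
look('wrist','w12',f=1);look('top','t12',f=1)
w=np.load('pics/w12.npz')['i'];t=np.load('pics/t12.npz')['i']
o=np.zeros((600,800,3),np.uint8)
o[:390,:390]=cv2.resize(w[0:300,130:430],(390,390),interpolation=cv2.INTER_CUBIC)
o[:400,395:795]=cv2.resize(t[180:290,120:230],(400,400),interpolation=cv2.INTER_CUBIC)
o[400:600,:400]=cv2.resize(t[145:235,180:360],(400,200),interpolation=cv2.INTER_CUBIC)
cv2.imwrite('pics/c12.png',o)
"
```

```text
[ 0.38153935 -0.28833713  0.24711235] [[0.174, 0.985, -0.005], [0.985, -0.174, -0.002], [-0.003, -0.004, -1.0]]
```

View pics/c12.png

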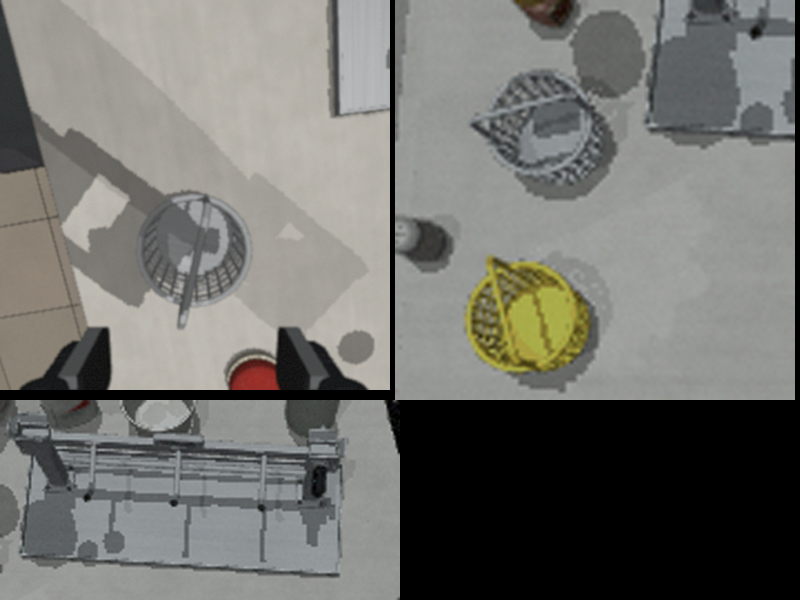

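```bash
python3 -c "
from h import *
w=np.load('pics/w12.npz');t=np.load('pics/t12.npz')
def f(d,u,v,s,o,z):return onplane([o[0]+u*s,o[1]+v*s],d['K'],d['T'],z)[0]
a=f(w,206,199,300/390,(130,0),.138);b=f(w,182,325,300/390,(130,0),.138)
v=a-b;yaw=np.degrees(np.arctan2(-v[0],v[1]));m=(a+b)/2;print('R',a,b,np.linalg.norm(v),yaw,m)
print('rim c',f(w,195,249,300/390,(130,0),.08))
c=f(t,474-395,124,110/400,(120,180),.138);e=f(t,590-395,98,110/400,(120,180),.138);v=c-e
print('L',c,e,np.linalg.norm(v),np.degrees(np.arctan2(-v[0],v[1])),(c+e)/2)
u=(a-b)/np.linalg.norm(a-b);g=m+.025*u;g[2]=.083;print('g',g)
q=go((g[0],g[1],.17),90+yaw);go(g,90+yaw,frm=q)
"
```

```text
R [ 0.39706937 -0.25141402  0.138     ] [ 0.36383452 -0.3404522   0.138     ] 0.09503869066007979 -20.468853242179122 [ 0.38045194 -0.29593311  0.138     ]
rim c [ 0.38129764 -0.29769726  0.08      ]
L [0.5337371  0.41160446 0.138     ] [0.55731038 0.31063033 0.138     ] 0.1036893162624951 13.140832010467644 [0.54552374 0.3611174  0.138     ]
g [ 0.3891944  -0.27251155  0.083     ]
rows 3 t [0.19, 0.04, 0.86] w [-0.01, 0.01, 0.7]
rows 3 t [0.0, -0.0, 0.97] w [0.0, 0.0, 0.0]
```

Call:
send_rows:
  translation:
    - [0.19,0.04,0.86]
    - [0.19,0.04,0.86]
    - [0.19,0.04,0.86]
    - [0,0,0.8]
    - [0,0,0]
  rotation:
    - [0,0,0.7]
    - [0,0,0.7]
    - [0,0,0.7]
    - [0,0,0]
    - [0,0,0]
  grip: [50,50,50,50,50]
  squeeze: 60

```text
time: 32.78
eef_pos: [0.3876, -0.2716, 0.144]
tcp_rot: [0.821, 0.571, -0.003, -0.002]
contact_force: [-0.5, -0.4, -0.6]
opening: 0.581
```

```bash
python3 -c "
from h import *
p,r=pose();print(p,r.as_matrix().round(3).tolist())
go((.3892,-.2725,.083),69.5)
"
```

```text
[ 0.3876066  -0.27156159  0.1439775 ] [[0.349, 0.937, -0.008], [0.937, -0.349, 0.001], [-0.002, -0.007, -1.0]]
rows 3 t [-0.0, 0.02, 0.68] w [-0.03, 0.01, 0.0]
```

Call:
send_rows:
  translation:
    - [0,0.02,0.68]
    - [0,0.02,0.68]
    - [0,0.02,0.66]
    - [0,0,0]
    - [0,0,0]
  rotation:
    - [-0.03,0,0]
    - [-0.03,0,0]
    - [-0.03,0,0]
    - [0,0,0]
    - [0,0,0]
  grip: [50,50,50,50,0]

```text
time: 33.4
eef_pos: [0.3909, -0.2748, 0.0871]
tcp_rot: [0.821, 0.57, -0.0, 0.004]
contact_force: [-0.0, 1.2, -0.2]
opening: 0.386
```

Call:
send_rows:
  translation:
    - [0,0,0]
    - [0,0,0]
    - [0,0,0]
    - [0,0,0]
    - [0,0,0]
  rotation:
    - [0,0,0]
    - [0,0,0]
    - [0,0,0]
    - [0,0,0]
    - [0,0,0]
  grip: [0,0,0,0,0]

```text
time: 34.02
eef_pos: [0.3905, -0.2748, 0.0868]
tcp_rot: [0.821, 0.57, -0.0, 0.004]
contact_force: [-2.5, -0.0, 5.3]
opening: 0.045
```

Call:
send_rows:
  translation:
    - [0,0,-0.3]
    - [0,0,-0.5]
    - [0,0,0]
    - [0,0,0]
  rotation:
    - [0,0,0]
    - [0,0,0]
    - [0,0,0]
    - [0,0,0]
  grip: [0,0,0,0]

```text
time: 34.52
eef_pos: [0.3899, -0.2737, 0.1095]
tcp_rot: [0.821, 0.57, -0.0, 0.003]
contact_force: [0.9, 0.5, -2.2]
opening: 0.043
```

```bash
python3 -c "
from h import *
p,r=pose();print(p,r.as_matrix().round(3).tolist(),ctrl.get_state()['opening'],ctrl.get_state()['contact_force'])
"
```

```text
[ 0.38989167 -0.27373193  0.1094692 ] [[0.349, 0.937, 0.003], [0.937, -0.349, -0.006], [-0.004, 0.005, -1.0]] 0.04316583669158017 [ 0.85365117  0.54786496 -2.19413806]
```

```bash
python3 -c "
from h import *
b=go((.49,-.0542,.19),86.4)
b=go((.6001,-.0605,.188),86.4,frm=b)
"
```

```text
rows 8 t [0.99, 0.2, -0.34] w [0.01, 0.01, -0.42]
rows 4 t [0.01, 0.92, 0.02] w [0.0, 0.0, 0.0]
```

Call:
send_rows:
  translation:
    - [0.3,0.06,-0.8]
    - [0.7,0.14,-0.8]
    - [0.9,0.18,-0.3]
    - [0.9,0.18,-0.2]
    - [0.9,0.18,-0.2]
  rotation:
    - [0,0,-0.34]
    - [0,0,-0.38]
    - [0,0,-0.38]
    - [0,0,-0.38]
    - [0,0,-0.38]
  grip: [0,0,0,0,0]

```text
time: 35.15
eef_pos: [0.4418, -0.1721, 0.1777]
tcp_rot: [0.772, 0.635, -0.001, 0.003]
contact_force: [-0.4, 0.7, -2.1]
opening: 0.045
```

Call:
send_rows:
  translation:
    - [0.9,0.18,-0.2]
    - [0.9,0.18,-0.2]
    - [0.9,0.18,0]
    - [0.9,0.18,0]
    - [0.5,0.1,0]
  rotation:
    - [0,0,-0.38]
    - [0,0,-0.38]
    - [0,0,-0.38]
    - [0,0,-0.38]
    - [0,0,0]
  grip: [0,0,0,0,0]

```text
time: 35.78
eef_pos: [0.4825, -0.0534, 0.1889]
tcp_rot: [0.728, 0.685, -0.001, 0.003]
contact_force: [-0.4, -0.4, -2.6]
opening: 0.043
```

Call:
send_rows:
  translation:
    - [0,0,0]
    - [0,0,0]
    - [0,0,0]
  rotation:
    - [0,0,0]
    - [0,0,0]
    - [0,0,0]
  grip: [0,0,0]

```text
time: 36.15
eef_pos: [0.4825, -0.0554, 0.1895]
tcp_rot: [0.729, 0.684, -0.001, 0.003]
contact_force: [-0.1, -0.7, -2.0]
opening: 0.043
```

```bash
python3 -c "
from h import *
p,r=pose();print(p,r.as_matrix().round(3).tolist(),ctrl.get_state()['opening'],ctrl.get_state()['contact_force'])
b=go((.49,-.0542,.188),86.4)
b=go((.6001,-.0605,.188),86.4,frm=b)
look('wrist','w13',f=1);look('side','s13',f=1);look('top','t13',f=1)
"
```

```text
[ 0.48252221 -0.05536011  0.1895493 ] [[0.063, 0.998, 0.003], [0.998, -0.063, -0.006], [-0.006, 0.003, -1.0]] 0.043286073383190085 [-0.06619091 -0.74839443 -1.96743726]
rows 1 t [0.05, 0.25, 0.05] w [0.04, 0.07, -0.01]
rows 4 t [0.01, 0.92, 0.0] w [0.0, 0.0, 0.0]
```

Call:
send_rows:
  translation:
    - [0.05,0.7,0.05]
    - [0,0.8,0]
    - [0,0.8,0]
    - [0,0.8,0]
    - [0,0.8,0]
  rotation:
    - [0,0,0]
    - [0,0,0]
    - [0,0,0]
    - [0,0,0]
    - [0,0,0]
  grip: [0,0,0,0,0]

```text
time: 36.92
eef_pos: [0.6003, -0.0608, 0.1883]
tcp_rot: [0.729, 0.685, -0.001, 0.003]
contact_force: [-0.5, 0.3, -2.0]
opening: 0.042
```

Call:
send_rows:
  translation:
    - [0,0,0]
    - [0,0,0]
  rotation:
    - [0,0,0]
    - [0,0,0]
  grip: [0,0]

```text
time: 37.17
eef_pos: [0.5987, -0.0604, 0.1881]
tcp_rot: [0.729, 0.685, -0.001, 0.003]
contact_force: [-1.0, 0.3, -1.6]
opening: 0.042
```

```bash
python3 -c "
from h import *
p,r=pose();print(p,ctrl.get_state()['opening'],ctrl.get_state()['contact_force'])
b=go((.6001,-.0605,.149),86.4)
look('wrist','w14',f=1);look('side','s14',f=1);look('top','t14',f=1)
s=np.load('pics/s14.npz')['i'];w=np.load('pics/w14.npz')['i']
u,v=proj([[.60,-.08,.2]],np.load('pics/s14.npz')['K'],np.load('pics/s14.npz')['T'])[0];u=int(u);v=int(v);print(u,v)
cv2.imwrite('pics/c14.png',np.hstack([cv2.resize(s[v-40:v+60,u-50:u+50],(400,400),interpolation=cv2.INTER_CUBIC),cv2.resize(w[120:400,140:420],(390,400),interpolation=cv2.INTER_CUBIC)]))
"
```

```text
[ 0.59871309 -0.06036834  0.18810515] 0.04192987522732141 [-0.9930464   0.25633625 -1.61964475]
rows 2 t [0.0, 0.02, 0.65] w [0.01, 0.03, 0.0]
261 189
```

Call:
send_rows:
  translation:
    - [0,0.02,0.4]
    - [0,0.02,0.4]
    - [0,0,0.3]
    - [0,0,0]
    - [0,0,0]
  rotation:
    - [0,0,0]
    - [0,0,0]
    - [0,0,0]
    - [0,0,0]
    - [0,0,0]
  grip: [0,0,0,0,0]

```text
time: 37.95
eef_pos: [0.601, -0.0607, 0.1556]
tcp_rot: [0.729, 0.685, -0.001, 0.003]
contact_force: [0.8, -0.2, -1.3]
opening: 0.048
```

Call:
send_rows:
  translation:
    - [0,0,0.1]
    - [0,0,0.1]
    - [0,0,0]
  rotation:
    - [0,0,0]
    - [0,0,0]
    - [0,0,0]
  grip: [0,0,0]

```text
time: 38.33
eef_pos: [0.6007, -0.0606, 0.1492]
tcp_rot: [0.729, 0.685, -0.001, 0.003]
contact_force: [0.3, -1.7, -1.6]
opening: 0.045
```

Call:
send_rows:
  translation:
    - [0,0,0.06]
    - [0,0,0.06]
    - [0,0,0]
  rotation:
    - [0,0,0]
    - [0,0,0]
    - [0,0,0]
  grip: [0,0,0]

```text
time: 38.7
eef_pos: [0.6013, -0.0607, 0.1462]
tcp_rot: [0.729, 0.685, -0.001, 0.004]
contact_force: [0.4, -0.5, -1.2]
opening: 0.04
```

Call:
send_rows:
  translation:
    - [0,0,0.06]
    - [0,0,0.06]
    - [0,0,0]
  rotation:
    - [0,0,0]
    - [0,0,0]
    - [0,0,0]
  grip: [0,0,0]

```text
time: 39.08
eef_pos: [0.6023, -0.061, 0.1437]
tcp_rot: [0.729, 0.685, 0.0, 0.005]
contact_force: [2.3, -0.1, 3.3]
opening: 0.042
```

```bash
python3 -c "
from h import *
p,r=pose();print(p,[ctrl.get_state()['contact_force'].round(1) for _ in range(3)])
d=np.load('pics/s14.npz')
look('side','s15',f=1)
s=np.load('pics/s15.npz')['i'];u,v=261,189
look('wrist','w15',f=1);w=np.load('pics/w15.npz')['i']
cv2.imwrite('pics/c15.png',np.hstack([cv2.resize(s[v-50:v+50,u-45:u+55],(400,400),interpolation=cv2.INTER_CUBIC),cv2.resize(w[150:350,180:380],(390,400),interpolation=cv2.INTER_CUBIC)]))
"
```

```text
[ 0.60234969 -0.0610191   0.14369327] [array([ 2.3, -0.1,  3.3]), array([ 2.3, -0.1,  3.3]), array([ 2.3, -0.1,  3.3])]
```

Call:
send_rows:
  translation:
    - [0,0,0]
    - [0,0,0]
    - [0,0,0]
    - [0,0,0]
    - [0,0,0]
  rotation:
    - [0,0,0]
    - [0,0,0]
    - [0,0,0]
    - [0,0,0]
    - [0,0,0]
  grip: [8,14,24,30,30]

```text
time: 39.8
eef_pos: [0.6007, -0.0606, 0.1421]
tcp_rot: [0.729, 0.685, -0.001, 0.003]
contact_force: [0.5, 0.9, -0.5]
opening: 0.352
```

Call:
send_rows:
  translation:
    - [0,0,-0.4]
    - [0,0,-0.8]
    - [0,0,-1]
    - [0,0,-1]
    - [0,0,0]
  rotation:
    - [0,0,0]
    - [0,0,0]
    - [0,0,0]
    - [0,0,0]
    - [0,0,0]
  grip: [30,30,30,30,30]

```text
time: 40.42
eef_pos: [0.6025, -0.0606, 0.2428]
tcp_rot: [0.729, 0.685, 0.001, 0.007]
contact_force: [-0.3, -0.4, 0.9]
opening: 0.35
```

```bash
python3 -c "
from h import *
p,r=pose();print(p,r.as_matrix().round(3).tolist(),ctrl.get_state()['contact_force'])
b=go((.48,.05,.25),95)
b=go((.54,.34,.22),105,frm=b)
"
```

```text
[ 0.6025481  -0.06059681  0.242824  ] [[0.062, 0.998, 0.011], [0.998, -0.062, -0.008], [-0.007, 0.011, -1.0]] [-0.26888023 -0.43642234  0.8588652 ]
rows 5 t [0.74, -0.82, -0.06] w [0.02, 0.02, -0.34]
rows 10 t [0.92, 0.36, 0.1] w [-0.0, 0.0, -0.2]
```

Call:
send_rows:
  translation:
    - [0.74,-0.82,0]
    - [0.74,-0.82,0]
    - [0.74,-0.82,0]
    - [0.74,-0.82,0]
    - [0.74,-0.82,0]
  rotation:
    - [0.04,0.02,-0.34]
    - [0.04,0.02,-0.34]
    - [0.04,0,-0.34]
    - [0,0,-0.34]
    - [0,0,-0.34]
  grip: [60,60,60,60,60]

```text
time: 41.05
eef_pos: [0.4765, 0.0518, 0.2369]
tcp_rot: [0.676, 0.737, -0.004, -0.003]
contact_force: [0.4, 0.0, 0.8]
opening: 0.699
```

Call:
send_rows:
  translation:
    - [0.92,0.36,0]
    - [0.92,0.36,0]
    - [0.92,0.36,0]
    - [0.92,0.36,0]
    - [0.92,0.36,0]
  rotation:
    - [0,0,-0.26]
    - [0,0,-0.26]
    - [0,0,-0.26]
    - [0,0,-0.26]
    - [0,0,-0.26]
  grip: [60,60,60,60,60]

```text
time: 41.68
eef_pos: [0.5129, 0.1958, 0.2364]
tcp_rot: [0.633, 0.774, -0.004, -0.003]
contact_force: [0.0, -0.5, -0.5]
opening: 0.704
```

Call:
send_rows:
  translation:
    - [0.92,0.36,0]
    - [0.92,0.36,0]
    - [0.92,0.36,0]
    - [0.92,0.36,0]
    - [0.92,0.36,0]
  rotation:
    - [0,0,-0.26]
    - [0,0,-0.26]
    - [0,0,-0.26]
    - [0,0,-0.26]
    - [0,0,-0.26]
  grip: [60,60,60,60,60]

```text
time: 42.3
eef_pos: [0.5317, 0.3425, 0.2357]
tcp_rot: [0.588, 0.809, -0.004, -0.003]
contact_force: [-0.5, 0.2, -0.1]
opening: 0.705
```

Call:
send_rows:
  translation:
    - [0,0,0]
    - [0,0,0]
  rotation:
    - [0,0,0]
    - [0,0,0]
  grip: [60,60]

```text
time: 42.55
eef_pos: [0.5318, 0.3412, 0.2363]
tcp_rot: [0.588, 0.809, -0.004, -0.003]
contact_force: [-0.3, -0.4, 1.0]
opening: 0.702
```

```bash
python3 -c "
from h import *
p,r=pose();print(p,r.as_matrix().round(3).tolist())
look('wrist','w16',f=1);look('side','s16',f=1);look('top','t16',f=1)
w=np.load('pics/w16.npz')['i'];t=np.load('pics/t16.npz')['i'];s=np.load('pics/s16.npz')['i']
o=np.zeros((600,800,3),np.uint8)
o[:400,:400]=cv2.resize(w[0:320,120:440],(400,400),interpolation=cv2.INTER_CUBIC)
o[:400,400:]=cv2.resize(s[130:250,210:330],(400,400),interpolation=cv2.INTER_CUBIC)
o[400:600,:400]=cv2.resize(t[145:245,180:380],(400,200),interpolation=cv2.INTER_CUBIC)
cv2.imwrite('pics/c16.png',o)
"
```

```text
[0.53179359 0.34118596 0.23627016] [[-0.308, 0.951, -0.009], [0.951, 0.308, -0.003], [-0.0, -0.009, -1.0]]
```

View pics/c16.png

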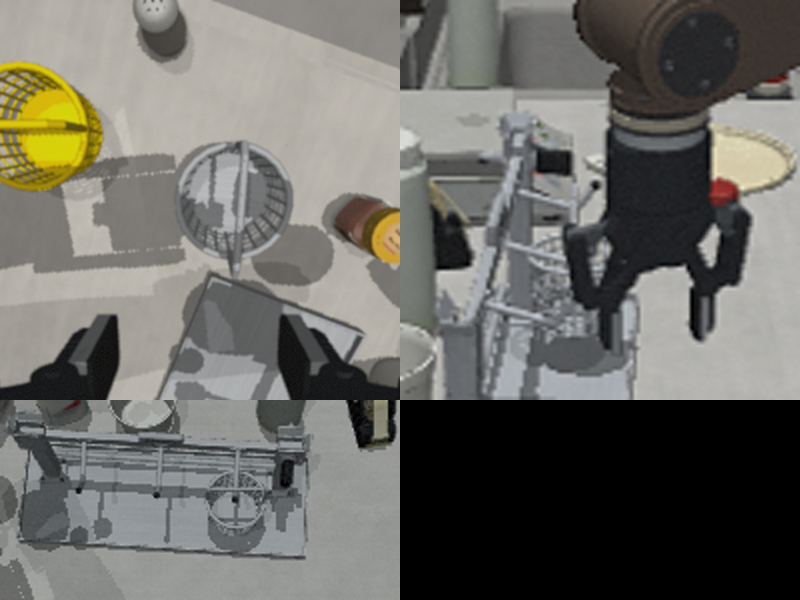

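```bash
python3 -c "
from h import *
w=np.load('pics/w16.npz')
def f(u,v,z):return onplane([120+u*.8,v*.8],w['K'],w['T'],z)[0]
a=f(238.5,144,.138);b=f(235,273,.138)
v=a-b;yaw=np.degrees(np.arctan2(-v[0],v[1]));m=(a+b)/2;print(a,b,np.linalg.norm(v),yaw,m)
print('rim',f(235,201,.08))
u=v/np.linalg.norm(v);g=m-.024*u;g[2]=.086;print('g',g)
q=go((g[0],g[1],.15),90+yaw);go(g,90+yaw,frm=q)
"
```

```text
[0.53508723 0.41736487 0.138     ] [0.56270416 0.33159751 0.138     ] 0.090104024687611 17.848466636002907 [0.5488957  0.37448119 0.138     ]
rim [0.55227738 0.37543995 0.08      ]
g [0.55625171 0.3516363  0.086     ]
rows 3 t [0.03, 0.3, 0.97] w [-0.03, -0.0, 0.0]
rows 3 t [0.0, -0.0, 0.71] w [0.0, 0.0, 0.0]
```

Call:
send_rows:
  translation:
    - [0.03,0.33,0.9]
    - [0.03,0.33,0.9]
    - [0.03,0.3,0.9]
    - [0,0,0.7]
    - [0,0,0]
  rotation:
    - [-0.03,0,0]
    - [-0.03,0,0]
    - [-0.03,0,0]
    - [0,0,0]
    - [0,0,0]
  grip: [50,50,50,50,50]

```text
time: 43.32
eef_pos: [0.557, 0.3521, 0.1328]
tcp_rot: [0.588, 0.809, -0.002, -0.001]
contact_force: [-0.4, -0.1, -0.1]
opening: 0.583
```

```bash
python3 -c "
from h import *
p,r=pose();print(p,r.as_matrix().round(3).tolist(),ctrl.get_state()['contact_force'])
go((.5572,.352,.086),107.8)
"
```

```text
[0.55696144 0.35208006 0.13280574] [[-0.308, 0.952, -0.004], [0.952, 0.308, -0.001], [-0.0, -0.004, -1.0]] [-0.38363519 -0.11286552 -0.09247409]
rows 2 t [-0.0, 0.01, 0.78] w [-0.02, 0.0, 0.01]
```

Call:
send_rows:
  translation:
    - [0,0,0.6]
    - [0,0,0.6]
    - [0,0,0.36]
    - [0,0,0]
    - [0,0,0]
  rotation:
    - [0,0,0]
    - [0,0,0]
    - [0,0,0]
    - [0,0,0]
    - [0,0,0]
  grip: [50,50,50,50,0]

```text
time: 43.95
eef_pos: [0.5588, 0.3534, 0.0889]
tcp_rot: [0.588, 0.809, 0.001, 0.0]
contact_force: [-0.2, 0.7, 0.1]
opening: 0.389
```

Call:
send_rows:
  translation:
    - [0,0,0]
    - [0,0,0]
    - [0,0,0]
    - [0,0,0]
    - [0,0,0]
  rotation:
    - [0,0,0]
    - [0,0,0]
    - [0,0,0]
    - [0,0,0]
    - [0,0,0]
  grip: [0,0,0,0,0]

```text
time: 44.58
eef_pos: [0.5589, 0.3531, 0.0891]
tcp_rot: [0.588, 0.809, 0.0, 0.0]
contact_force: [-0.3, -2.2, 4.1]
opening: 0.039
```

Call:
send_rows:
  translation:
    - [0,0,-0.3]
    - [0,0,-0.5]
    - [0,0,0]
    - [0,0,0]
  rotation:
    - [0,0,0]
    - [0,0,0]
    - [0,0,0]
    - [0,0,0]
  grip: [0,0,0,0]

```text
time: 45.08
eef_pos: [0.5583, 0.3533, 0.1124]
tcp_rot: [0.588, 0.809, 0.0, -0.0]
contact_force: [-0.0, -0.1, -2.1]
opening: 0.042
```

```bash
python3 -c "
from h import *
p,r=pose();print(p,r.as_matrix().round(3).tolist(),ctrl.get_state()['opening'],ctrl.get_state()['contact_force'])
"
```

```text
[0.55832249 0.35325984 0.11239453] [[-0.308, 0.951, 0.0], [0.951, 0.308, 0.0], [0.0, 0.0, -1.0]] 0.04208704562881503 [-0.0311333  -0.13187901 -2.11664373]
```

```bash
python3 -c "
from h import *
b=go((.555,.345,.165),106.5)
b=go((.497,.140,.188),86.4,n=9,frm=b)
b=go((.614,.1327,.188),86.4,frm=b)
"
```

```text
rows 2 t [-0.11, -0.09, -0.88] w [0.0, -0.0, 0.15]
rows 9 t [-0.73, -0.31, -0.09] w [0.0, -0.0, 0.45]
rows 4 t [0.0, 0.98, 0.0] w [0.0, 0.0, 0.0]
```

Call:
send_rows:
  translation:
    - [-0.11,-0.09,-0.88]
    - [-0.11,-0.09,-0.88]
    - [-0.73,-0.31,-0.09]
    - [-0.73,-0.31,-0.09]
    - [-0.73,-0.31,-0.09]
  rotation:
    - [0,0,0.15]
    - [0,0,0.15]
    - [0,0,0.45]
    - [0,0,0.45]
    - [0,0,0.45]
  grip: [0,0,0,0,0]

```text
time: 45.7
eef_pos: [0.543, 0.2723, 0.1715]
tcp_rot: [0.646, 0.763, -0.001, -0.001]
contact_force: [0.5, -0.7, -1.3]
opening: 0.045
```

Call:
send_rows:
  translation:
    - [-0.73,-0.31,-0.09]
    - [-0.73,-0.31,-0.09]
    - [-0.73,-0.31,-0.09]
    - [-0.73,-0.31,-0.09]
    - [-0.73,-0.31,-0.09]
  rotation:
    - [0,0,0.45]
    - [0,0,0.45]
    - [0,0,0.45]
    - [0,0,0.45]
    - [0,0,0.45]
  grip: [0,0,0,0,0]

```text
time: 46.32
eef_pos: [0.5074, 0.1602, 0.187]
tcp_rot: [0.718, 0.697, 0.0, 0.0]
contact_force: [-0.3, 0.1, -1.2]
opening: 0.039
```

Call:
send_rows:
  translation:
    - [-0.73,-0.31,-0.09]
    - [0,0,0]
    - [0,0,0]
    - [0,0,0]
  rotation:
    - [0,0,0.45]
    - [0,0,0]
    - [0,0,0]
    - [0,0,0]
  grip: [0,0,0,0]

```text
time: 46.82
eef_pos: [0.4982, 0.1405, 0.1894]
tcp_rot: [0.73, 0.683, 0.0, -0.0]
contact_force: [0.3, -0.2, -1.6]
opening: 0.043
```

```bash
python3 -c "
from h import *
p,r=pose();print(p,r.as_matrix().round(3).tolist(),ctrl.get_state()['opening'],ctrl.get_state()['contact_force'])
go((.614,.1327,.188),86.4,n=5)
"
```

```text
[0.49823092 0.14045703 0.1893692 ] [[0.066, 0.998, 0.0], [0.998, -0.066, 0.001], [0.001, 0.0, -1.0]] 0.04250920129604027 [ 0.30416129 -0.21775982 -1.62927474]
rows 5 t [-0.0, 0.77, 0.01] w [0.0, -0.0, -0.01]
```

Call:
send_rows:
  translation:
    - [0,0.77,0.01]
    - [0,0.77,0.01]
    - [0,0.77,0.01]
    - [0,0.77,0.01]
    - [0,0.77,0]
  rotation:
    - [0,0,0]
    - [0,0,0]
    - [0,0,0]
    - [0,0,0]
    - [0,0,0]
  grip: [0,0,0,0,0]

```text
time: 47.45
eef_pos: [0.6142, 0.133, 0.1877]
tcp_rot: [0.73, 0.684, 0.0, -0.0]
contact_force: [1.2, -0.2, -1.0]
opening: 0.041
```

Call:
send_rows:
  translation:
    - [0,0,0]
    - [0,0,0]
    - [0,0,0.3]
    - [0,0,0.3]
    - [0,0,0]
  rotation:
    - [0,0,0]
    - [0,0,0]
    - [0,0,0]
    - [0,0,0]
    - [0,0,0]
  grip: [0,0,0,0,0]

```text
time: 48.08
eef_pos: [0.612, 0.1324, 0.1685]
tcp_rot: [0.73, 0.683, -0.001, -0.001]
contact_force: [1.0, 0.3, -1.8]
opening: 0.041
```

```bash
python3 -c "
from h import *
p,r=pose();print(p,ctrl.get_state()['opening'],ctrl.get_state()['contact_force'])
go((.614,.1327,.15),86.4)
"
```

```text
[0.61201387 0.13235559 0.16846163] 0.04133820530429735 [ 1.02185532  0.34877877 -1.80340893]
rows 1 t [0.02, 0.07, 0.62] w [-0.03, -0.0, -0.04]
```

Call:
send_rows:
  translation:
    - [0,0.04,0.2]
    - [0,0,0.2]
    - [0,0,0.2]
    - [0,0,0]
    - [0,0,0]
  rotation:
    - [0,0,0]
    - [0,0,0]
    - [0,0,0]
    - [0,0,0]
    - [0,0,0]
  grip: [0,0,0,0,0]

```text
time: 48.7
eef_pos: [0.6147, 0.1323, 0.1523]
tcp_rot: [0.73, 0.683, 0.0, 0.0]
contact_force: [1.0, -0.2, -1.7]
opening: 0.037
```

Call:
send_rows:
  translation:
    - [0,0,0.06]
    - [0,0,0.06]
    - [0,0,0]
  rotation:
    - [0,0,0]
    - [0,0,0]
    - [0,0,0]
  grip: [0,0,0]

```text
time: 49.08
eef_pos: [0.6144, 0.1323, 0.1484]
tcp_rot: [0.73, 0.683, 0.0, -0.0]
contact_force: [0.7, -0.4, -2.2]
opening: 0.045
```

Call:
send_rows:
  translation:
    - [0,0,0.06]
    - [0,0,0.06]
    - [0,0,0]
  rotation:
    - [0,0,0]
    - [0,0,0]
    - [0,0,0]
  grip: [0,0,0]

```text
time: 49.45
eef_pos: [0.6148, 0.1323, 0.1455]
tcp_rot: [0.73, 0.683, 0.0, 0.0]
contact_force: [-1.1, -0.5, -0.2]
opening: 0.039
```

Call:
send_rows:
  translation:
    - [0,0,0.05]
    - [0,0,0.02]
    - [0,0,0]
  rotation:
    - [0,0,0]
    - [0,0,0]
    - [0,0,0]
  grip: [0,0,0]

```text
time: 49.82
eef_pos: [0.6152, 0.1323, 0.1445]
tcp_rot: [0.73, 0.683, 0.001, 0.001]
contact_force: [-1.6, -0.1, 5.0]
opening: 0.043
```

Call:
send_rows:
  translation:
    - [0,0,0]
    - [0,0,0]
    - [0,0,0]
    - [0,0,0]
    - [0,0,0]
  rotation:
    - [0,0,0]
    - [0,0,0]
    - [0,0,0]
    - [0,0,0]
    - [0,0,0]
  grip: [8,14,24,30,30]

```text
time: 50.45
eef_pos: [0.6145, 0.1323, 0.1428]
tcp_rot: [0.73, 0.683, 0.0, -0.0]
contact_force: [0.6, 0.2, -0.7]
opening: 0.352
```

Call:
send_rows:
  translation:
    - [0,0,-0.4]
    - [0,0,-0.8]
    - [0,0,-1]
    - [0,0,-1]
    - [0,0,0]
  rotation:
    - [0,0,0]
    - [0,0,0]
    - [0,0,0]
    - [0,0,0]
    - [0,0,0]
  grip: [30,30,30,30,30]

```text
time: 51.08
eef_pos: [0.6166, 0.1324, 0.2436]
tcp_rot: [0.73, 0.683, 0.003, 0.003]
contact_force: [0.5, -0.6, -0.2]
opening: 0.353
```

Call:
send_rows:
  translation:
    - [0,-0.9,0]
    - [0,-0.9,0]
    - [0,-0.9,0]
    - [0,-0.9,0]
    - [0,-0.5,0]
  rotation:
    - [0,0,0]
    - [0,0,0]
    - [0,0,0]
    - [0,0,0]
    - [0,0,0]
  grip: [30,30,30,30,30]

```text
time: 51.7
eef_pos: [0.4903, 0.1405, 0.2378]
tcp_rot: [0.73, 0.683, -0.0, -0.001]
contact_force: [1.1, -0.1, -0.3]
opening: 0.356
```

Call:
send_rows:
  translation:
    - [-1,-0.4,0]
    - [-1,-0.4,0]
    - [-1,0,0]
    - [-1,0,0]
    - [-1,0,0]
  rotation:
    - [0,0,0]
    - [0,0,0]
    - [0,0,0]
    - [0,0,0]
    - [0,0,0]
  grip: [30,30,30,30,30]

```text
time: 52.32
eef_pos: [0.4577, -0.0087, 0.2384]
tcp_rot: [0.73, 0.683, 0.0, -0.0]
contact_force: [-0.2, -0.9, 0.6]
opening: 0.348
```

Call:
send_rows:
  translation:
    - [-1,0,0]
    - [-1,0,0]
    - [-1,0,0]
    - [-1,0,0]
    - [0,0,0]
  rotation:
    - [0,0,0]
    - [0,0,0]
    - [0,0,0]
    - [0,0,0]
    - [0,0,0]
  grip: [30,30,30,30,30]

```text
time: 52.95
eef_pos: [0.4497, -0.1288, 0.2382]
tcp_rot: [0.731, 0.682, 0.0, -0.0]
contact_force: [-0.7, 0.1, 0.4]
opening: 0.353
```

```bash
python3 -c "
from h import *
p,r=pose();print(p,ctrl.get_state()['contact_force'])
look('top','t20',f=1);look('side','s20',f=1)
t=np.load('pics/t20.npz')['i'];s=np.load('pics/s20.npz')['i']
o=np.zeros((600,800,3),np.uint8)
o[:280,:]=cv2.resize(t[140:280,120:520],(800,280),interpolation=cv2.INTER_CUBIC)
o[280:600,:400]=cv2.resize(s[130:290,190:390],(400,320),interpolation=cv2.INTER_CUBIC)
a=cv2.resize(t[150:230,185:345],(400,200),interpolation=cv2.INTER_CUBIC);o[280:480,400:]=a
cv2.imwrite('pics/c20.png',o)
"
```

```text
[ 0.44972839 -0.12883093  0.23820393] [-0.67790673  0.08029552  0.38580286]
```

View pics/c20.png

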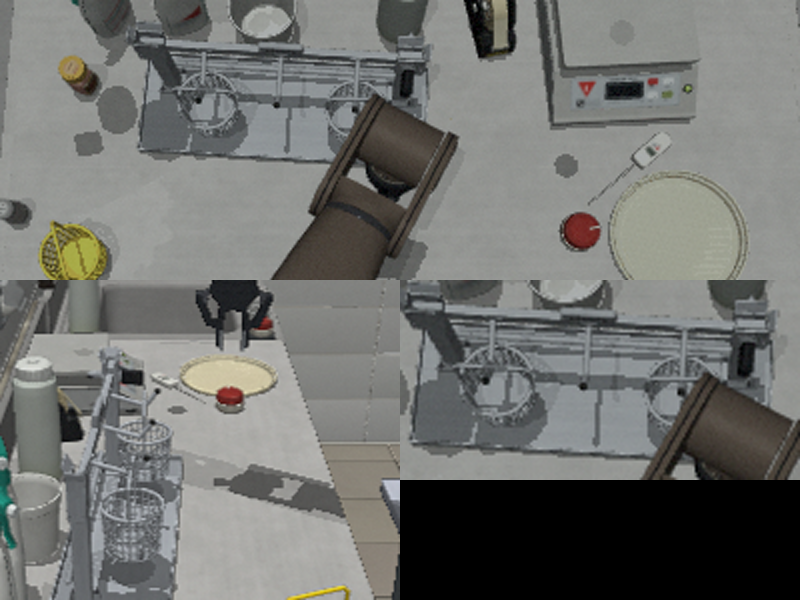

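```bash
python3 -c "
from h import *
print(ticket.sign_off(), ctrl.get_state()['time'])
"
```

```text
the job is handed in; nothing more can be done
the job is handed in; nothing more can be done
```

The rail is back in the stand and pinned, and both grey baskets are hung. The job was handed in at about 53 s of the 208 s allowed.

- **Rail:** It sits in the clevis and saddle with its hooks towards the robot. It stopped on the slot floor at the expected height.
- **Pin:** It goes through both ears and the eye with its collar up against the front ear. It met a hard stop at about 21 N. The nose showed about 42 mm behind the clevis centre, and 42.5 mm was expected.
- **Baskets:** Only two grey baskets were there. One hangs on the right hook (hook_2) and one on the left hook (hook_0), each by its bail.
- **Other things:** The yellow look-alike and the other objects were left where they were. The last top and side pictures showed both baskets hanging clear and the pin in place, though the arm hid part of the right basket from above. The gripper was touching nothing.

Some things disagreed on the way:
- **Fingertips:** They turned out about 40 mm behind the reported TCP. The first rail grasps closed empty or only on the top of the tab, so I worked out that offset and used it from then on.
- **Top camera:** It differed from the wrist camera by 3–5 mm, and I relied on the wrist camera.
- **Pin droop:** The pin drooped about 4.5° in the grip, so I tilted the tool to level it before pushing it in.
- **Basket bails:** They met their hooks 4–6 mm lower than I had worked out.

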